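Pack the beakers and slide box for transit

ROBOT

A 6-joint arm with a two-finger parallel gripper is mounted at the origin on a cart in front of the work surface, level with it; the furniture and walls round the work are solid. World frame = base frame: x ahead of the robot, y to its left, z up, the work surface at z = 0. Lengths are in m, angles in rad, forces in N, time in s.
With the tool pointing down it reaches from about 0.375 to 0.9 m from the base axis. Payload 3.1 kg.
Tool frame: the origin (TCP) lies between the finger pads; the fingertips stand 8 mm ahead of it and the grasp point (between the pads) lies 11 mm behind it; z points along the fingers, y is the line along which they close (so a half turn about z gives the same grasp; the last joint's range is limited). The gripper opens to 87 mm and grips with 3 to 60 N. Pads are 19 mm wide; open, the fingers measure 117 mm over their backs; the gripper's body (75 mm by 190 mm) begins 51 mm behind the grasp point.
Start: joints at [-1.397, 0.527, 1.433, -0, 1.181, -0.178], TCP at [0.215, -0.587, 0.231] pointing down, gripper open.
Joint ranges: [-3.08, 3.08], [-0.75, 2.2], [0.22, 2.44], [-1.43, 4.57], [0, 2.65], [-2.85, 2.85]. Speed limits (rad/s): [2.79, 2.79, 3.14, 3.14, 3.14, 3.14].

INTERFACE

Orientations are given as a unit quaternion [x, y, z, w].
In Python, from cell import readout, vision, job gives the robot as it stands.
- The arm moves only by the tool apply_moves, never from a script. Its argument "plan" is a list of rows, each a list of 3 entries, a list of its own where there are three numbers: the turn, a rotation vector about the tool's x, y, z in rad, then the shift along the tool's x, y, z in m, then the opening, from 0 (shut) to 1 (fully open). A call has 1 to 20 rows; each row is the pose to reach, as a shift and turn from the pose commanded when the call began, along the tool's axes at that moment; what a row does not reach only later rows make up. A row lasts 1/12 s, in which the tool goes at most 41.7 mm and 7.16 degrees, less where a joint would pass 70% of its speed; a pose out of reach is approached as far as the arm can. A call with a gripper value outside its range is refused whole. The fingers move at their own pace and stop on an object; "force" is the grip in N (left out, the last holds). Time passes only in rows, so rows that repeat a pose let the fingers close. It gives the time, the measured TCP pose, the force, the opening and the grip force at its end, in the units of the state.
- readout.observe(): the state, without advancing time (a new reading comes with each control period).
- vision.read_camera(name): name is "scene" or "top"; returns (picture, depth): 384x512x3 uint8, red, green, blue; 384x512 float32, m along the optical axis (not along the pixel's ray), 0 where there is no reading.
- vision.camera_model(name): a dict with "fx", "fy", "cx", "cy" (pixels), "xyz" and "rotation" of the camera in the world. Camera axes: x right, y down, z forward; pixel columns grow to the right and rows downward; lengths in m; the calibration is good to about 2 mm. A picture is of the moment at which its call begins. camera_model takes no time and is no camera call.
- job.finish_job(): hands the job in; it is judged then, once.
Trained networks look in the newest picture that a camera, given by its name, has taken for a name from the list of things; names that differ only in an ending like _2 or _b are one class to them, and where a whole thing is asked for, a point or a joint stands for the part that bears it (a point fixed in the world has none). Each returns a list of dicts, best first, with "score" (0 to 1); they miss things now and then, are a little off and sometimes report something else, mostly with a low value. They report only what shows in the picture. A call takes as long as a camera call.
- vision.look_for(name, camera): "rect" ([left, top, right, bottom] in pixels, round what is visible of it).
The state is a dict: "t": time; "joints": joint angles; "qd": joint speeds; "tau": joint torques, N m; "tcp_pos": TCP position; "tcp_rot": TCP orientation; "ft_force": force on the tool from outside, world axes, zero at the start; "ft_torque": the same for the moment, N m; "finger_gap": finger opening in m; "grasp_force": force on a finger pad.
Only numpy, scipy, OpenCV 4.12 (cv2) and the standard library are available. Lean on these libraries where they do the work, as an engineer would, in place of code of your own. Each camera call takes 0.05 s, during which the arm holds its last target. There are 200 camera calls.

TASK

Pack the aluminium transit frame: nest every loose green beaker into the one on the grey dock so they make one upright stack, and stand the blue slide box squarely on the frame floor right of the dock. Only then lay the orange wedge in the remaining gap from the open front, thin end first, straight side to the box, and drive it in until box and dock are jammed tight against the red sprung plate and hold it pressed in by at least 2 mm of its 6; let go and leave the other things on the desk alone.

Things in the scene. Friction and masses are not known exactly. Their poses are not given: they have to be found in the camera images.
- frame: Fixed aluminium frame. Origin: desk level; x = depth (away from robot), y to the left. Floor plate x -50..50, y -97..157 mm, top 6 mm above desk. Left end wall y 145..157 mm, 34 mm high. Rear rail x 44..50, y -35..145 mm, 18 mm high; front open. Right end wall, 42 mm high, stands at 12 degrees: inner face y = -55.4 + 0.2126 x (mm), x -42..46; the bay narrows to the rear
- frame_gap (a point): Front edge of a tongue of the floor plate (x -92..-50, y -86..-26 mm, same 6 mm top) on which the wedge slides in, at (-92, -50.5, 6) mm of the frame. Row from the red plate: dock (110 mm), blue box (60 mm), wedge. With the plate pressed in by 4 mm: box's right side at frame y = -35 mm, wedge origin near frame x = -72, y = -50.5 mm, tip near x = 30
- plate (a joint): How far the red sprung plate (84 mm wide, 24 mm high, before the left end wall) is pressed towards the wall, m: 0 free, 0.006 fully in; spring 1.3 N per mm
- plate_face (a point): Middle of the red plate's face that the dock is pressed against; at frame y = 131 mm when free
- dock: Loose grey block 80 mm (x) by 110 mm (y, from -70 to +40) by 26 mm high, about 0.2 kg, standing on the frame's floor at its left end, up to 8 mm short of the red plate, with a green beaker moulded into it. Origin: underside, on the beaker's axis, axes as the frame. The moulded beaker has the shape of the loose ones; its underside is 20 mm above this origin
- dock_rim (a point): Centre of the moulded beaker's mouth, 80 mm above the dock's underside. The first beaker nested in it stands with its own underside 40 mm above the dock's origin, the next 60 mm, and so on, 20 mm each
- blue_box: Loose blue slide box with a fixed lid, 50 (own x) x 60 (own y) x 38 mm high, about 0.15 kg, solid. Origin: centre of its underside; its body runs from x -22 to 25 mm. It goes in the frame between dock and wedge, its 60 mm side along the frame's y, either way round. It can be pushed along to shove the dock against the red plate (under 10 N)
- wedge: Loose orange wedge, 30 mm high, 131 mm long, 0.12 kg, flat (at first on the right desk, 4 mm higher). Origin: under the handle; x to the tip. Handle x -22..22, y -13..13 mm, black ribs on top. Wedge part x 20..102: straight side y = +15.5 mm (to the box); the other slopes at 12 degrees from y = -15.5 at x = 22 to +1.5 at x = 102, then a round nose to 109 (along the slanted wall).
- wedge_grip (a point): middle of the wedge's handle, 26 mm wide across y, 15 mm above its underside; axes as the wedge. Driving the wedge home takes 10 to 20 N along x, best pushed on the tail end face (x = -22 mm) so that it can settle; friction then keeps it
- wedge_tip (a point): centre of the wedge's round nose (14 mm wide; it ends 7 mm farther on), at (102, 8.5, 15) mm of the wedge
- beaker_1: Loose green tapered beaker, 60 mm high, 45 g, standing open end up; origin: centre of its underside, z up. Outside diameter 34 mm at the foot, 54 mm at 44 mm height, then a straight collar of 62 mm from 44 mm up to the rim (grip across it). Mouth 56 mm; inner floor 20 mm above underside. Nested, it stands 20 mm above the one it sits in, about 2 mm play. May be absent
- beaker_2: Loose green tapered beaker, 60 mm high, 45 g, standing open end up; origin: centre of its underside, z up. Outside diameter 34 mm at the foot, 54 mm at 44 mm height, then a straight collar of 62 mm from 44 mm up to the rim (grip across it). Mouth 56 mm; inner floor 20 mm above underside. Nested, it stands 20 mm above the one it sits in, about 2 mm play. May be absent
- beaker_3: Loose green tapered beaker, 60 mm high, 45 g, standing open end up; origin: centre of its underside, z up. Outside diameter 34 mm at the foot, 54 mm at 44 mm height, then a straight collar of 62 mm from 44 mm up to the rim (grip across it). Mouth 56 mm; inner floor 20 mm above underside. Nested, it stands 20 mm above the one it sits in, about 2 mm play. May be absent
- beaker_4: Loose green tapered beaker, 60 mm high, 45 g, standing open end up; origin: centre of its underside, z up. Outside diameter 34 mm at the foot, 54 mm at 44 mm height, then a straight collar of 62 mm from 44 mm up to the rim (grip across it). Mouth 56 mm; inner floor 20 mm above underside. Nested, it stands 20 mm above the one it sits in, about 2 mm play. May be absent
- beaker_5: Loose green tapered beaker, 60 mm high, 45 g, standing open end up; origin: centre of its underside, z up. Outside diameter 34 mm at the foot, 54 mm at 44 mm height, then a straight collar of 62 mm from 44 mm up to the rim (grip across it). Mouth 56 mm; inner floor 20 mm above underside. Nested, it stands 20 mm above the one it sits in, about 2 mm play. May be absent
- swab_jar: glass jar of cotton swabs, bystander; origin at centre of its underside; leave it alone
- jar_dark: dark sample jar with red cap, bystander; origin at centre of its underside; leave it alone
- jar_a: small sample jar with red cap, bystander; origin at centre of its underside; leave it alone
- reagent_box: yellow and white carton in front of the tall analyser (over 0.3 m high, from about x = 0.63, y = 0.28 to 0.6 m; keep the arm clear of it), bystander; origin at centre of its underside; leave it alone
- medicine_box: white and orange carton, bystander; origin at centre of its underside; leave it alone
- stain_bottle_1: tall dark stain bottle, bystander; origin at centre of its underside; leave it alone

How it is judged:
By the outcome, as a careful person would: the job done as asked, in the order asked, and still so for the second after the job is handed in, with the robot touching nothing.
Of beaker_1, beaker_2, beaker_3, beaker_4, beaker_5 only 3 to 5 are there at a start; the rules pass over those that are not, and their reading is None.
At some moment in a run one of beaker_1, beaker_2, beaker_3, beaker_4, beaker_5, blue_box, wedge may be knocked a few centimetres aside while the robot is not near it.
Once in a run the grip may slacken for a moment while it holds something.
It also fails if it takes over 210 s, if anything falls off the work surface, if the arm or the gripper's body presses on something with over 40 N, if the wrist force passes 120 N, or if a joint passes its speed limit or range.

## Working session

There is one attempt and no reset: what is moved stays moved. The work goes in short steps, Python scripts to look and compute and a tool call to move; the robot and the scene stay as the last step left them, time stands still between calls to the robot, and variables do not carry over. Pictures are saved under pics/ and viewed, at most 14 in all, crops included, and the job is handed in when it is done.

Besides the shell and the picture viewer there is one more tool, called after "Emit:" as name(argument=value, ...) on one line, values as JSON. apply_moves: Moves the arm, as the interface text tells. Its arguments: {"type":"object","properties":{"plan":{"type":"array"},"force":{"type":"number"}},"required":["plan"]}

```bash
ls; mkdir -p pics
cat > h.py <<'E'
import numpy as np, cv2
from cell import readout, vision, job
def shot(n, save=None):
    im,d=vision.read_camera(n)
    if save: cv2.imwrite('pics/'+save, im[:,:,::-1])
    return im,d
def cloud(n,d):
    m=vision.camera_model(n); v,u=np.mgrid[:d.shape[0],:d.shape[1]]
    P=np.stack([(u-m['cx'])/m['fx']*d,(v-m['cy'])/m['fy']*d,d],-1)
    R=np.array(m['rotation'])
    if R.shape!=(3,3):
        from scipy.spatial.transform import Rotation as Ro
        R=Ro.from_quat(R).as_matrix()
    W=P@R.T+np.array(m['xyz']); W[d==0]=np.nan
    return W
E
python3 - <<'E'
from h import *
for n in ('scene','top'):
    im,d=shot(n,n+'0.png'); print(n,vision.camera_model(n))
    W=cloud(n,d); np.save(n+'0.npy',W); np.save(n+'im0.npy',im)
    for k in ('beaker_1','blue_box','wedge','dock','frame'):
        for r in vision.look_for(k,n):
            a,b,c,e=[int(x) for x in r['rect']]
            print(k,round(r['score'],2),(a,b,c,e),W[min((b+e)//2,383),min((a+c)//2,511)].round(3))
print(readout.observe())
E
```

```text
pics
scene {'fx': 483.3496355888311, 'fy': 483.3496355888311, 'cx': 254.45399440875335, 'cy': 189.42629787143716, 'xyz': array([-0.07791716,  1.09993095,  1.13525567]), 'rotation': array([-0.23057225,  0.87177786, -0.41529106,  0.11988797])}
beaker_1 0.66 (286, 204, 303, 225) [ 0.449 -0.044  0.016]
beaker_1 0.57 (257, 241, 279, 265) [0.431 0.176 0.032]
beaker_1 0.54 (299, 192, 318, 210) [ 0.419 -0.088  0.055]
blue_box 0.82 (273, 229, 297, 250) [0.409 0.103 0.04 ]
wedge 0.64 (290, 166, 322, 182) [ 0.505 -0.256  0.029]
dock 0.71 (215, 200, 254, 233) [0.598 0.107 0.06 ]
frame 0.64 (208, 194, 286, 243) [0.575 0.064 0.027]
frame 0.64 (178, 248, 208, 298) [0.541 0.41  0.109]
frame 0.18 (285, 167, 323, 180) [ 0.517 -0.264  0.025]
top {'fx': 374.73022989766474, 'fy': 374.73022989766474, 'cx': 254.6947000286152, 'cy': 190.2007810490726, 'xyz': array([ 0.43376298, -0.01283996,  1.31574611]), 'rotation': array([ 0.7091421 , -0.70202485,  0.04809329, -0.04433534])}
beaker_1 0.81 (252, 229, 264, 251) [ 0.432 -0.032  0.024]
beaker_1 0.67 (200, 167, 275, 222) [0.589 0.042 0.032]
beaker_1 0.65 (182,
[... 372 characters left out ...]
 'joints': array([-1.39752193e+00,  5.27463766e-01,  1.43275186e+00, -1.55167064e-05,
        1.18140022e+00, -1.78514669e-01]), 'qd': array([ 3.62495205e-04, -2.74414278e-05,  4.26981495e-04,  1.07551758e-03,
        1.08246591e-03,  5.97917549e-04]), 'tau': array([-4.75073284e-04, -4.39742446e+01, -1.76890862e+01,  6.34190789e-02,
        5.06980775e-02, -1.71624174e-05]), 'tcp_pos': array([ 0.21536737, -0.58666799,  0.23055414]), 'tcp_rot': array([ 9.84569884e-01,  1.74991840e-01, -7.14710961e-06, -1.16146510e-05]), 'ft_force': array([-0.4392034 ,  0.15972978, -0.87921414]), 'ft_torque': array([-0.0282631 , -0.02757826, -0.00021642]), 'grasp_force': 0.0, 'finger_gap': 0.08699908965957547}
```

Run:
```python
import cv2
a=cv2.imread('pics/top0.png')[130:290,150:410]; cv2.imwrite('pics/top0c.png',cv2.resize(a,None,fx=3,fy=3,interpolation=cv2.INTER_CUBIC))
a=cv2.imread('pics/scene0.png')[120:310,160:410]; cv2.imwrite('pics/scene0c.png',cv2.resize(a,None,fx=3,fy=3,interpolation=cv2.INTER_CUBIC))
```

```text
(no output)
```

View pics/top0c.png

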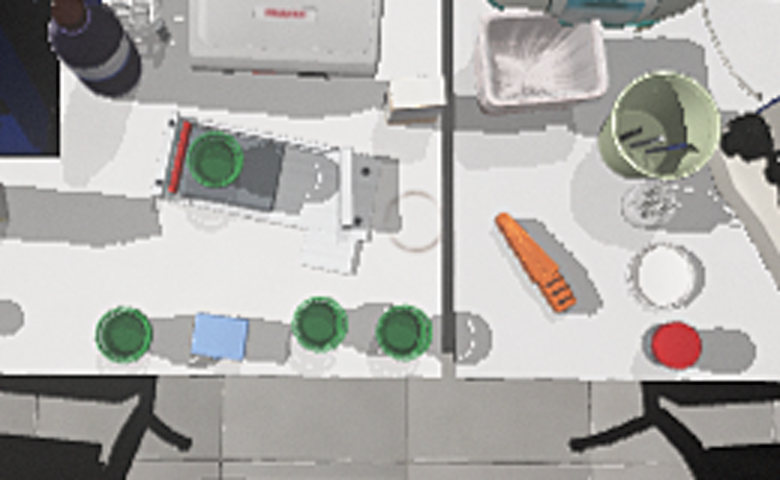

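View pics/scene0c.png

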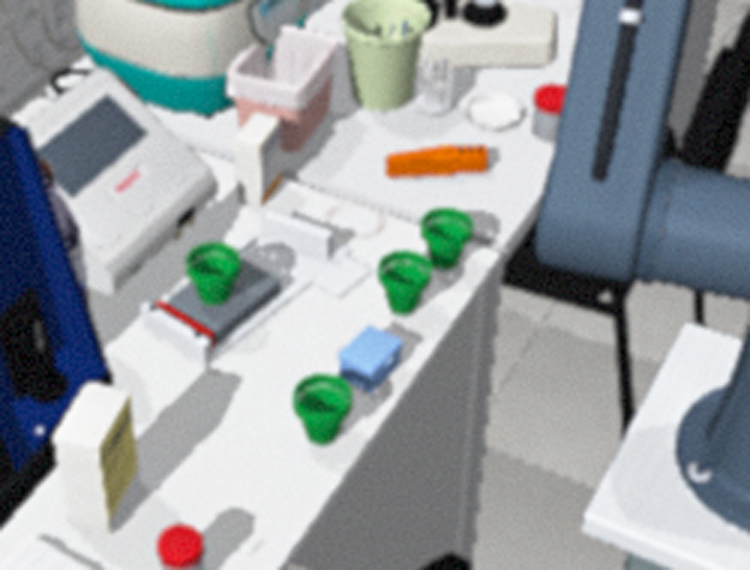

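The top view shows three loose beakers at crop (124,333), (320,323) and (403,332), with one more moulded in the dock at (215,160). The blue box is at (220,337). The wedge has its tip at (505,220) and its handle at (563,297). The frame is turned about 10° clockwise. Next I fit the poses.

```bash
cat > fit.py <<'E'
from h import *
from scipy.optimize import least_squares
def prism(P,hp,z0,z1):  # hp: rows (nx,ny,c): nx x+ny y<=c
    hp=np.array(hp); n=np.linalg.norm(hp[:,:2],axis=1)
    s=(P[:,:2]@hp[:,:2].T-hp[:,2])/n
    q=np.column_stack([s,z0-P[:,2],P[:,2]-z1])
    return q.max(1)
def box(x0,x1,y0,y1): return [(1,0,x1),(-1,0,-x0),(0,1,y1),(0,-1,-y0)]
def framesdf(P,g=0):
    k=0.2126
    L=[prism(P,box(-50,50,-97,157),0,6),prism(P,box(-92,-50,-86,-26),0,6),prism(P,box(-50,50,145,157),0,34),
       prism(P,box(44,50,-35,145),0,18),prism(P,box(-42,42,131,137),6,30),
       prism(P,[(-k,1,-55.4),(k,-1,55.4+9),(1,0,46),(-1,0,42)],0,42),
       prism(P,box(-40,40,131-g-110,131-g),6,32)]
    return np.min(L,0)
def boxsdf(P): return prism(P,box(-22,25,-30,30),0,38)
def wedgesdf(P):
    s=17/80
    return np.minimum(prism(P,box(-22,22,-13,13),0,30),
      prism(P,[(-1,0,-20),(1,0,109),(0,1,15.5),(s,-1,15.5+22*s)],0,30))
def fit(W,sdf,p0,r,z=(-.003,.06),extra=None,zoff=0,fz=True):
    """p0 = x,y(m),yaw -> fitted; points within r(m) of p0"""
    P=W.reshape(-1,3); P=P[np.isfinite(P[:,0])]
    P=P[(np.hypot(P[:,0]-p0[0],P[:,1]-p0[1])<r)&(P[:,2]>z[0])&(P[:,2]<z[1])]
    def f(v):
        c,s=np.cos(v[2]),np.sin(v[2]); d=(P[:,:2]-v[:2]/1000)*1000
        Q=np.column_stack([d@[c,s],d@[-s,c],P[:,2]*1000-zoff-v[3]])
        q=sdf(Q,*v[4:]); return np.minimum(np.abs(q),np.maximum(np.abs(Q[:,2]),0.0)+0)  # desk too
    v0=np.array([p0[0]*1000,p0[1]*1000,p0[2],0]+(extra or []),float)
    S=least_squares(f,v0,loss='soft_l1',f_scale=2,x_scale=[1,1,.02,1]+[1]*len(extra or []),diff_step=1e-4)
    return S.x.round(3),np.median(np.abs(f(S.x))).round(2),len(P)
def blobs(im,name,zr,mn=60):
    hsv=cv2.cvtColor(im,cv2.COLOR_RGB2HSV)
    m=cv2.inRange(hsv,(50,110,30),(75,255,255)); m=cv2.morphologyEx(m,cv2.MORPH_CLOSE,np.ones((3,3)))
    C=vision.camera_model(name)
    from scipy.spatial.transform import Rotation as Ro
    R=Ro.from_quat(C['rotation']).as_matrix(); out=[]
    for c in cv2.findContours(m,0,1)[0]:
        if cv2.contourArea(c)<mn: continue
        (u,v),rad=cv2.minEnclosingCircle(c)
        mm=cv2.moments(cv2.convexHull(c)); u2,v2=mm['m10']/mm['m00'],mm['m01']/mm['m00']
        for z in zr:
            ray=R@[(u2-C['cx'])/C['fx'],(v2-C['cy'])/C['fy'],1]; p=np.array(C['xyz'])+ray*(z-C['xyz'][2])/ray[2]
            out.append((round(u2,1),round(v2,1),round(rad,1),z,p[:2].round(4)))
    return out
E
python3 - <<'E'
from fit import *
Wt,Ws=np.load('top0.npy'),np.load('scene0.npy')
im=np.load('topim0.npy')
for b in blobs(im,'top',(.06,.086)): print(*b)
for n,W in(('top',Wt),('scene',Ws)):
    print(n,'desk z',np.nanmedian(W[(abs(W[...,0]-.45)<.02)&(abs(W[...,1]-.02)<.03)][:,2]))
    best=min((fit(W,framesdf,(.59,.05,a),.19,extra=[4]) for a in(-.35,-.2,-.05)),key=lambda r:r[1]); print('frame',best)
    hsv=cv2.cvtColor(np.load(n+'im0.npy'),cv2.COLOR_RGB2HSV)
    mo=cv2.inRange(hsv,(6,150,90),(18,255,255)); mb=cv2.inRange(hsv,(95,60,90),(120,255,255))
    w=W.copy(); w[mo==0]=np.nan; P=w[np.isfinite(w[...,0])&(abs(w[...,1]+.26)<.1)&(abs(w[...,0]-.5)<.1)]; c=P.mean(0); print('orange',c,len(P))
    print(min((fit(W,wedgesdf,(.48-.0,-.30,a),.16,zoff=4) for a in(.6,.9,1.1)),key=lambda r:r[1]))
    w=W.copy(); w[mb==0]=np.nan; P=w[np.isfinite(w[...,0])&(abs(w[...,1]-.09)<.06)&(abs(w[...,0]-.42)<.06)]; c=P.mean(0);print('blue',c,len(P))
    print([fit(W,boxsdf,(c[0],c[1],a),.055) for a in(-.1,1.47,-1.67,3.04)])
E
```

```text
top desk z 0.0012938290035228173
frame (array([ 6.03142e+02,  6.07300e+00, -1.99000e-01,  2.00400e+00,
        1.49500e+00]), np.float64(1.98), 8407)
orange [ 0.51340352 -0.27067583  0.03453748] 231
(array([ 478.443, -296.456,    0.551,    0.804]), np.float64(2.02), 5404)
blue [0.42503524 0.08621476 0.03909961] 236
[(array([ 4.24296e+02,  8.69400e+01, -8.00000e-02,  1.11000e+00]), np.float64(1.55), 720), (array([432.81 ,  84.886,   1.501,   1.118]), np.float64(1.67), 720), (array([431.12 ,  88.449,  -1.578,   1.101]), np.float64(1.68), 720), (array([427.2  ,  86.009,   3.093,   1.086]), np.float64(1.57), 720)]
scene desk z 0.003402333542450675
frame (array([ 6.02964e+02,  8.45300e+00, -1.90000e-01,  2.01100e+00,
        4.70900e+00]), np.float64(2.48), 5893)
orange [ 0.509929   -0.26295529  0.0260677 ] 249
(array([ 480.05 , -293.965,    0.545,    0.584]), np.float64(2.53), 2726)
blue [0.41973384 0.09768402 0.03127168] 300
[(array([ 4.23439e+02,  8.75560e+01, -1.13000e-01,  1.68000e-01]), np.float64(1.33), 541), (array([4.32012e+02, 9.03130e+01, 1.47100e+00, 2.12000e-01]), np.float64(1.46), 541), (array([ 4.3231e+02,  9.3298e+01, -1.6700e+00,  2.1200e-01]), np.float64(1.46), 541), (array([4.2642e+02, 8.7217e+01, 3.0280e+00, 1.6900e-01]), np.float64(1.33), 541)]
```

```bash
cat >> fit.py <<'E'
from scipy.spatial.transform import Rotation as Ro
def proj(name,X):
    C=vision.camera_model(name); R=Ro.from_quat(C['rotation']).as_matrix(); p=(np.atleast_2d(X)-C['xyz'])@R
    return np.column_stack([p[:,0]/p[:,2]*C['fx']+C['cx'],p[:,1]/p[:,2]*C['fy']+C['cy']])
def outl(img,name,pose,poly,z,col,S=4,o=(0,0)):
    c,s=np.cos(pose[2]),np.sin(pose[2]); q=np.array(poly,float)/1000
    X=np.column_stack([pose[0]+c*q[:,0]-s*q[:,1],pose[1]+s*q[:,0]+c*q[:,1],np.full(len(q),z/1000)])
    uv=((proj(name,X)-o+.5)*S).round().astype(int); cv2.polylines(img,[uv],True,col,1,cv2.LINE_AA)
def rect(x0,x1,y0,y1): return [(x0,y0),(x1,y0),(x1,y1),(x0,y1)]
WEDGE=[(-22,-13),(22,-13),(22,-15.5),(102,1.5),(109,8.5),(102,15.5),(20,15.5),(20,13),(-22,13)]
def overlay(im,name,F,g,Wd,B,o,wh,fn,S=4,wz=4,bz=0):
    a=im[o[1]:o[1]+wh[1],o[0]:o[0]+wh[0],::-1]; a=cv2.resize(a,None,fx=S,fy=S,interpolation=cv2.INTER_CUBIC)
    k=.2126
    if F is not None:
        for p,z in((rect(-50,50,-97,157),6),(rect(-92,-50,-86,-26),6),(rect(-50,50,145,157),34),(rect(44,50,-35,145),18),(rect(-40,40,21-g,131-g),32),([(-42,-55.4-42*k),(46,-55.4+46*k)],42)):
            outl(a,name,F,p,z,(255,0,255),S,o)
    if Wd is not None: outl(a,name,Wd,WEDGE,wz+30,(255,0,0),S,o)
    if B is not None: outl(a,name,B,rect(-22,25,-30,30),bz+38,(0,0,255),S,o)
    cv2.imwrite('pics/'+fn,a)
E
python3 - <<'E'
from fit import *
im=np.load('topim0.npy'); hsv=cv2.cvtColor(im,cv2.COLOR_RGB2HSV); print(hsv[241,258],hsv[241,190],hsv[232,258],im[241,258])
overlay(im,'top',(.603,.0073,-.195),3,(.479,-.295,.548),(.424,.087,-.095),(175,150),(190,110),'ov0.png')
E
```

```text
[ 66 101 119] [ 66  90 119] [65 60 85] [ 72 119  82]
```

View pics/ov0.png

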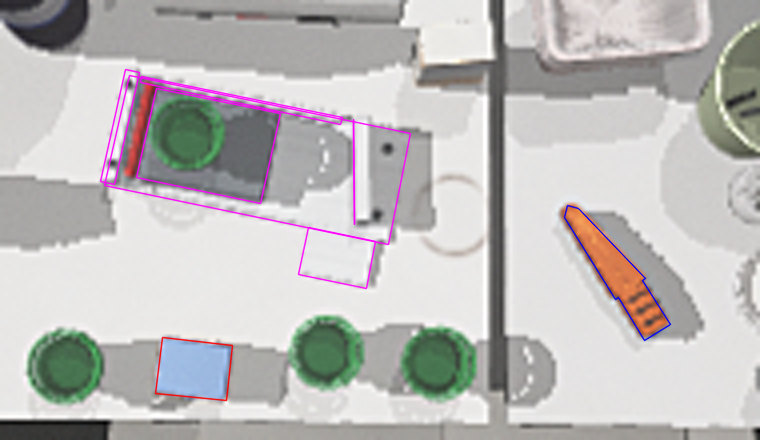

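The fitted outlines match the picture closely: the frame and dock at about (110–410, 70–245), the box at (195,368) and the wedge at (615,270). Next I locate the beakers and check the clearances around the dock.

```bash
sed -i 's/(50,110,30),(75,255,255)/(55,70,30),(78,255,255)/' fit.py
cat >> fit.py <<'E'
def tool(target,yaw,z,cur=None):
    """shift/turn in tool axes from current pose to TCP target xy,z with tool-x yaw (tool down)"""
    s=readout.observe(); R=Ro.from_quat(s['tcp_rot']); T=Ro.from_euler('z',yaw)*Ro.from_euler('x',np.pi)
    print('turn',(R.inv()*T).as_rotvec().round(3),'shift',R.inv().apply(np.array([*target,z])-s['tcp_pos']).round(4),'t',round(s['t'],1))
E
python3 - <<'E'
from fit import *
im=np.load('topim0.npy')
for b in blobs(im,'top',(.06,.086)): print(*b)
F=(.603,.0073,-.195); c,s=np.cos(F[2]),np.sin(F[2])
W=np.vstack([np.load('top0.npy').reshape(-1,3),np.load('scene0.npy').reshape(-1,3)])
for x in (.64,.68,.72,.76): print(x,[(y,np.nanmax(np.r_[0,W[(abs(W[:,0]-x)<.02)&(abs(W[:,1]-y)<.03)][:,2]]).round(2)) for y in(.22,.16,.1,.04,-.02,-.08,-.14)])
tool((.43,-.10),np.pi/2,.18)
E
```

```text
190.8 241.2 9.3 0.06 [0.4261 0.1916]
190.8 241.2 9.3 0.086 [0.4262 0.1874]
284.2 240.4 9.3 0.06 [ 0.4318 -0.1183]
284.2 240.4 9.3 0.086 [ 0.4318 -0.1161]
256.2 237.5 9.2 0.06 [ 0.4404 -0.0252]
256.2 237.5 9.2 0.086 [ 0.4403 -0.025 ]
221.3 182.7 9.3 0.06 [0.6235 0.0948]
221.3 182.7 9.3 0.086 [0.6196 0.0926]
445.3 47.6 26.2 0.06 [ 1.1195 -0.6941]
445.3 47.6 26.2 0.086 [ 1.1053 -0.68  ]
0.64 [(0.22, np.float64(0.01)), (0.16, np.float64(0.04)), (0.1, np.float64(0.09)), (0.04, np.float64(0.09)), (-0.02, np.float64(0.05)), (-0.08, np.float64(0.05)), (-0.14, np.float64(0.01))]
0.68 [(0.22, np.float64(0.17)), (0.16, np.float64(0.04)), (0.1, np.float64(0.03)), (0.04, np.float64(0.02)), (-0.02, np.float64(0.01)), (-0.08, np.float64(0.1)), (-0.14, np.float64(0.1))]
0.72 [(0.22, np.float64(0.26)), (0.16, np.float64(0.18)), (0.1, np.float64(0.05)), (0.04, np.float64(0.05)), (-0.02, np.float64(0.06)), (-0.08, np.float64(0.1)), (-0.14, np.float64(0.1))]
0.76 [(0.22, np.float64(0.26)), (0.16, np.float64(0.17)), (0.1, np.float64(0.08)), (0.04, np.float64(0.08)), (-0.02, np.float64(0.08)), (-0.08, np.float64(0.09)), (-0.14, np.float64(0.01))]
turn [-0.    -0.    -1.219] shift [ 0.3692 -0.3829  0.0506] t 0.6
```

Emit:
apply_moves(plan=[[[0,0,-1.219],[0.351,-0.388,0.05],1],[[0,0,-1.219],[0.351,-0.388,0.05],1],[[0,0,-1.219],[0.351,-0.388,0.05],1],[[0,0,-1.219],[0.351,-0.388,0.05],1],[[0,0,-1.219],[0.351,-0.388,0.05],1],[[0,0,-1.219],[0.351,-0.388,0.05],1],[[0,0,-1.219],[0.351,-0.388,0.05],1],[[0,0,-1.219],[0.351,-0.388,0.05],1],[[0,0,-1.219],[0.351,-0.388,0.05],1],[[0,0,-1.219],[0.351,-0.388,0.05],1],[[0,0,-1.219],[0.351,-0.388,0.05],1],[[0,0,-1.219],[0.351,-0.388,0.05],1],[[0,0,-1.219],[0.351,-0.388,0.05],1],[[0,0,-1.219],[0.351,-0.388,0.05],1],[[0,0,-1.219],[0.351,-0.388,0.05],1],[[0,0,-1.219],[0.351,-0.388,0.05],1]], force=15)

```text
t: 1.93
tcp_pos: [0.4115, -0.102, 0.1808]
tcp_rot: [0.707, 0.707, -0.0, 0.001]
ft_force: [-0.6, 0.1, 1.2]
finger_gap: 0.0871
grasp_force: 0.0
```

Run:
```python
from fit import *
tool((.4318,-.118),np.pi/2,.047)
im,d=shot('scene','s1.png')
```

```text
turn [0.001 0.001 0.001] shift [-0.0159  0.0202  0.1338] t 1.9
```

Emit:
apply_moves(plan=[[[0,0,0],[-0.016,0.02,0.05],1],[[0,0,0],[-0.016,0.02,0.09],1],[[0,0,0],[-0.016,0.02,0.12],1],[[0,0,0],[-0.016,0.02,0.134],1],[[0,0,0],[-0.016,0.02,0.134],1],[[0,0,0],[-0.016,0.02,0.134],0],[[0,0,0],[-0.016,0.02,0.134],0],[[0,0,0],[-0.016,0.02,0.134],0],[[0,0,0],[-0.016,0.02,0.134],0],[[0,0,0],[-0.016,0.02,0.134],0],[[0,0,0],[-0.016,0.02,0.134],0],[[0,0,0],[-0.016,0.02,0.11],0],[[0,0,0],[-0.016,0.02,0.07],0],[[0,0,0],[-0.016,0.02,0.03],0],[[0,0,0],[-0.016,0.02,-0.01],0],[[0,0,0],[-0.016,0.02,-0.01],0]], force=20)

```text
t: 3.32
tcp_pos: [0.4351, -0.1193, 0.1973]
tcp_rot: [0.707, 0.707, 0.002, 0.007]
ft_force: [1.6, -0.4, 0.2]
finger_gap: 0.06
grasp_force: 20.0
```

Run:
```python
from fit import *
tool((.62,.093),np.pi/2,.097)
im,d=shot('top'); 
for b in blobs(im,'top',(.06,.086)): print(*b)
```

```text
turn [0.013 0.007 0.001] shift [0.2129 0.1837 0.1012] t 3.3
190.8 241.2 9.3 0.06 [0.4262 0.1916]
190.8 241.2 9.3 0.086 [0.4263 0.1874]
256.2 237.5 9.2 0.06 [ 0.4405 -0.0252]
256.2 237.5 9.2 0.086 [ 0.4403 -0.025 ]
221.3 182.7 9.3 0.06 [0.6235 0.0948]
221.3 182.7 9.3 0.086 [0.6196 0.0926]
445.8 59.9 16.1 0.06 [ 1.0731 -0.6931]
445.8 59.9 16.1 0.086 [ 1.0598 -0.679 ]
```

Emit:
apply_moves(plan=[[[0,0,0],[0.214,0.187,0],0],[[0,0,0],[0.214,0.187,0],0],[[0,0,0],[0.214,0.187,0],0],[[0,0,0],[0.214,0.187,0],0],[[0,0,0],[0.214,0.187,0],0],[[0,0,0],[0.214,0.187,0],0],[[0,0,0],[0.214,0.187,0],0],[[0,0,0],[0.214,0.187,0],0],[[0,0,0],[0.214,0.187,0.04],0],[[0,0,0],[0.214,0.187,0.04],0],[[0,0,0],[0.214,0.187,0.04],0],[[0,0,0],[0.214,0.187,0.04],0]])

```text
t: 4.37
tcp_pos: [0.6173, 0.096, 0.1503]
tcp_rot: [0.707, 0.707, -0.001, -0.001]
ft_force: [0.4, 0.0, 0.4]
finger_gap: 0.0601
grasp_force: 20.0
```

Run:
```python
from fit import *
im,d=shot('scene'); tool((.62,.093),np.pi/2,.097)
a=im[190:260,200:270,::-1]; cv2.imwrite('pics/s2.png',cv2.resize(a,None,fx=7,fy=7,interpolation=cv2.INTER_CUBIC))
```

```text
turn [ 0.001  0.    -0.001] shift [-0.0029  0.0017  0.0544] t 4.4
```

View pics/s2.png

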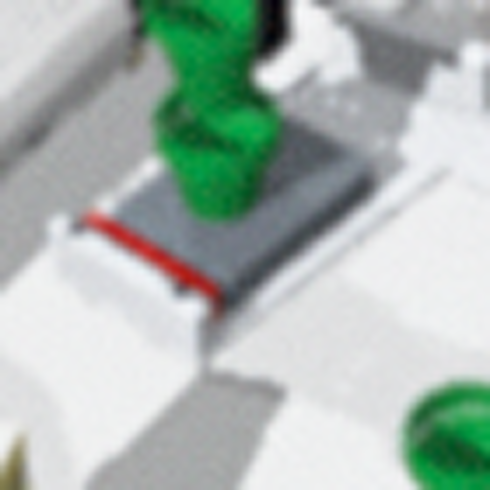

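The gripped beaker hangs upright above the dock beaker, with its foot at (215,130) over the mouth. I lower it and release.

Emit:
apply_moves(plan=[[[0,0,0],[-0.003,0.002,0.03],0],[[0,0,0],[-0.003,0.002,0.045],0],[[0,0,0],[-0.003,0.002,0.055],0],[[0,0,0],[-0.003,0.002,0.055],0],[[0,0,0],[-0.003,0.002,0.055],0.9],[[0,0,0],[-0.003,0.002,0.055],0.9],[[0,0,0],[-0.003,0.002,0.055],0.9],[[0,0,0],[-0.003,0.002,0.055],0.9],[[0,0,0],[-0.003,0.002,0.02],1],[[0,0,0],[-0.003,0.002,-0.02],1],[[0,0,0],[-0.003,0.002,-0.05],1],[[0,0,0],[-0.12,-0.182,-0.03],1],[[0,0,0],[-0.12,-0.182,-0.03],1],[[0,0,0],[-0.12,-0.182,-0.03],1],[[0,0,0],[-0.12,-0.182,-0.03],1],[[0,0,0],[-0.12,-0.182,-0.03],1],[[0,0,0],[-0.12,-0.182,-0.03],1],[[0,0,0],[-0.12,-0.182,-0.03],1]])

```text
t: 5.92
tcp_pos: [0.4331, -0.024, 0.1808]
tcp_rot: [0.708, 0.706, -0.001, -0.001]
ft_force: [0.2, 0.3, -0.4]
finger_gap: 0.087
grasp_force: 0.0
```

Run:
```python
from fit import *
im,d=shot('top')
for b in blobs(im,'top',(.06,.106)): print(*b)
im,d=shot('scene'); tool((.4402,-.0252),np.pi/2,.047)
a=im[190:260,200:300,::-1]; cv2.imwrite('pics/s3.png',cv2.resize(a,None,fx=5,fy=5,interpolation=cv2.INTER_CUBIC))
```

```text
190.8 241.2 9.3 0.06 [0.4261 0.1916]
190.8 241.2 9.3 0.106 [0.4264 0.1841]
221.0 181.9 9.7 0.06 [0.6262 0.0957]
221.0 181.9 9.7 0.106 [0.6191 0.0917]
445.3 47.6 26.2 0.06 [ 1.1196 -0.6941]
445.3 47.6 26.2 0.106 [ 1.0945 -0.6691]
turn [ 0.003  0.001 -0.001] shift [-0.0012  0.002   0.1344] t 6.0
```

View pics/s3.png

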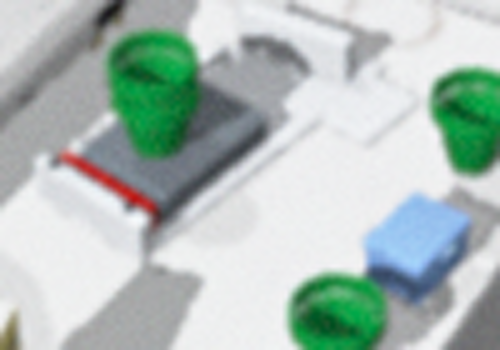

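The first beaker is nested straight, at (153,90). Now the second.

Emit:
apply_moves(plan=[[[0,0,0],[-0.001,0.002,0.05],1],[[0,0,0],[-0.001,0.002,0.09],1],[[0,0,0],[-0.001,0.002,0.12],1],[[0,0,0],[-0.001,0.002,0.134],1],[[0,0,0],[-0.001,0.002,0.134],1],[[0,0,0],[-0.001,0.002,0.134],0],[[0,0,0],[-0.001,0.002,0.134],0],[[0,0,0],[-0.001,0.002,0.134],0],[[0,0,0],[-0.001,0.002,0.134],0],[[0,0,0],[-0.001,0.002,0.134],0],[[0,0,0],[-0.001,0.002,0.134],0],[[0,0,0],[-0.001,0.002,0.11],0],[[0,0,0],[-0.001,0.002,0.07],0],[[0,0,0],[-0.001,0.002,0.03],0],[[0,0,0],[-0.001,0.002,-0.01],0],[[0,0,0],[-0.001,0.002,-0.03],0],[[0,0,0],[-0.001,0.002,-0.03],0],[[0,0,0],[-0.001,0.002,-0.03],0]], force=20)

```text
t: 7.52
tcp_pos: [0.4385, -0.0246, 0.2118]
tcp_rot: [0.707, 0.707, 0.001, 0.002]
ft_force: [-0.3, -0.1, -1.0]
finger_gap: 0.0619
grasp_force: 20.0
```

Run:
```python
from fit import *
tool((.6195,.0925),np.pi/2,.117)
```

```text
turn [ 0.003  0.001 -0.   ] shift [0.1173 0.1806 0.0953] t 7.5
```

Emit:
apply_moves(plan=[[[0,0,0],[0.117,0.18,0],0],[[0,0,0],[0.117,0.18,0],0],[[0,0,0],[0.117,0.18,0],0],[[0,0,0],[0.117,0.18,0],0],[[0,0,0],[0.117,0.18,0],0],[[0,0,0],[0.117,0.18,0],0],[[0,0,0],[0.117,0.18,0],0],[[0,0,0],[0.117,0.18,0.04],0],[[0,0,0],[0.117,0.18,0.04],0],[[0,0,0],[0.117,0.18,0.04],0],[[0,0,0],[0.117,0.18,0.04],0]])

```text
t: 8.43
tcp_pos: [0.6168, 0.0918, 0.1703]
tcp_rot: [0.707, 0.707, -0.001, -0.001]
ft_force: [0.5, 0.9, 0.4]
finger_gap: 0.0619
grasp_force: 20.0
```

Run:
```python
from fit import *
tool((.6195,.0925),np.pi/2,.117)
```

```text
turn [-0.003  0.    -0.001] shift [0.0007 0.0028 0.0533] t 8.4
```

Emit:
apply_moves(plan=[[[0,0,0],[0.001,0.002,0.03],0],[[0,0,0],[0.001,0.002,0.045],0],[[0,0,0],[0.001,0.002,0.053],0],[[0,0,0],[0.001,0.002,0.053],0],[[0,0,0],[0.001,0.002,0.053],0.9],[[0,0,0],[0.001,0.002,0.053],0.9],[[0,0,0],[0.001,0.002,0.053],0.9],[[0,0,0],[0.001,0.002,0.053],0.9],[[0,0,0],[0.001,0.002,0.02],1],[[0,0,0],[0.001,0.002,-0.02],1],[[0,0,0],[0.001,0.002,-0.05],1],[[0,0,0],[0.1,-0.19,-0.02],1],[[0,0,0],[0.1,-0.19,-0.02],1],[[0,0,0],[0.1,-0.19,-0.02],1],[[0,0,0],[0.1,-0.19,-0.02],1],[[0,0,0],[0.1,-0.19,-0.02],1],[[0,0,0],[0.1,-0.19,-0.01],1],[[0,0,0],[0.1,-0.19,-0.01],1]])

```text
t: 9.93
tcp_pos: [0.4233, 0.1934, 0.1799]
tcp_rot: [0.706, 0.708, -0.002, -0.002]
ft_force: [-0.2, 0.4, -0.3]
finger_gap: 0.087
grasp_force: 0.0
```

Run:
```python
from fit import *
im,d=shot('top')
for b in blobs(im,'top',(.06,.126)): print(*b)
im,d=shot('scene')
for b in blobs(im,'scene',(.06,.126),30): print(*b)
tool((.426,.1915),np.pi/2,.047)
a=im[150:280,180:330,::-1]; cv2.imwrite('pics/s4.png',cv2.resize(a,None,fx=4,fy=4,interpolation=cv2.INTER_CUBIC))
```

```text
194.8 241.2 8.7 0.06 [0.4263 0.1782]
194.8 241.2 8.7 0.126 [0.4267 0.1682]
220.6 181.2 10.4 0.06 [0.6286 0.097 ]
220.6 181.2 10.4 0.126 [0.6184 0.0912]
446.6 50.7 25.7 0.06 [ 1.1079 -0.6981]
446.6 50.7 25.7 0.126 [ 1.0725 -0.6621]
267.1 254.9 11.8 0.06 [0.4168 0.2079]
267.1 254.9 11.8 0.126 [0.3864 0.2627]
229.4 205.7 15.5 0.06 [0.6402 0.0695]
229.4 205.7 15.5 0.126 [0.5961 0.1327]
turn [ 0.003 -0.     0.001] shift [-0.0013 -0.0037  0.1343] t 10.0
```

View pics/s4.png

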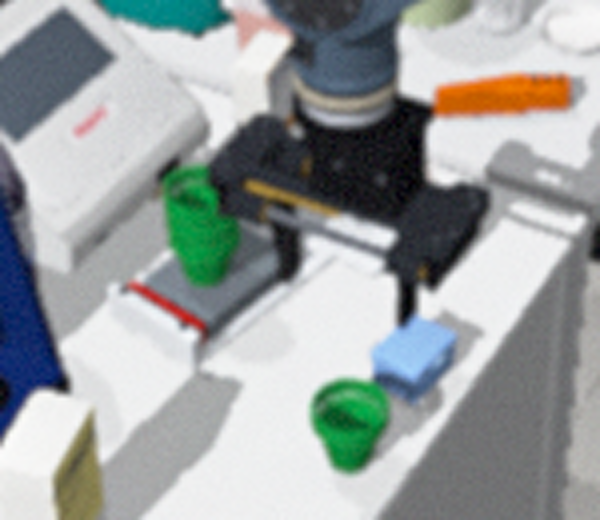

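Two beakers are nested, at (205,225). The third is unmoved at (350,420) and the box is at (413,355). I take the third.

Emit:
apply_moves(plan=[[[0,0,0],[-0.001,-0.002,0.05],1],[[0,0,0],[-0.001,-0.002,0.09],1],[[0,0,0],[-0.001,-0.002,0.12],1],[[0,0,0],[-0.001,-0.002,0.134],1],[[0,0,0],[-0.001,-0.002,0.134],1],[[0,0,0],[-0.001,-0.002,0.134],0],[[0,0,0],[-0.001,-0.002,0.134],0],[[0,0,0],[-0.001,-0.002,0.134],0],[[0,0,0],[-0.001,-0.002,0.134],0],[[0,0,0],[-0.001,-0.002,0.134],0],[[0,0,0],[-0.001,-0.002,0.134],0],[[0,0,0],[-0.001,-0.002,0.11],0],[[0,0,0],[-0.001,-0.002,0.07],0],[[0,0,0],[-0.001,-0.002,0.03],0],[[0,0,0],[-0.001,-0.002,-0.01],0],[[0,0,0],[-0.001,-0.002,-0.05],0],[[0,0,0],[-0.001,-0.002,-0.05],0],[[0,0,0],[-0.001,-0.002,-0.05],0]])

```text
t: 11.53
tcp_pos: [0.4276, 0.1919, 0.2332]
tcp_rot: [0.707, 0.707, 0.003, 0.002]
ft_force: [-0.8, -0.7, -0.9]
finger_gap: 0.0618
grasp_force: 20.0
```

Run:
```python
from fit import *
tool((.619,.092),np.pi/2,.137)
```

```text
turn [ 0.007 -0.001  0.   ] shift [-0.1001  0.1907  0.0974] t 11.5
```

Emit:
apply_moves(plan=[[[0,0,0],[-0.1,0.19,0],0],[[0,0,0],[-0.1,0.19,0],0],[[0,0,0],[-0.1,0.19,0],0],[[0,0,0],[-0.1,0.19,0],0],[[0,0,0],[-0.1,0.19,0],0],[[0,0,0],[-0.1,0.19,0],0],[[0,0,0],[-0.1,0.19,0],0],[[0,0,0],[-0.1,0.19,0.04],0],[[0,0,0],[-0.1,0.19,0.04],0],[[0,0,0],[-0.1,0.19,0.04],0],[[0,0,0],[-0.1,0.19,0.04],0]])

```text
t: 12.45
tcp_pos: [0.6147, 0.0924, 0.1904]
tcp_rot: [0.707, 0.707, -0.001, -0.001]
ft_force: [0.9, -0.3, -0.2]
finger_gap: 0.062
grasp_force: 20.0
```

Run:
```python
from fit import *
tool((.619,.092),np.pi/2,.137)
```

```text
turn [-0.003 -0.     0.001] shift [-0.0004  0.0045  0.0534] t 12.4
```

Emit:
apply_moves(plan=[[[0,0,0],[0,0.004,0.03],0],[[0,0,0],[0,0.004,0.045],0],[[0,0,0],[0,0.004,0.053],0],[[0,0,0],[0,0.004,0.053],0],[[0,0,0],[0,0.004,0.053],0.9],[[0,0,0],[0,0.004,0.053],0.9],[[0,0,0],[0,0.004,0.053],0.9],[[0,0,0],[0,0.004,0.053],0.9],[[0,0,0],[0,0.004,0.02],1],[[0,0,0],[0,0.004,-0.02],1],[[0,0,0],[0,0.004,-0.05],1],[[0,0,0],[-0.2,-0.18,-0.03],1],[[0,0,0],[-0.2,-0.18,-0.03],1],[[0,0,0],[-0.2,-0.18,-0.03],1],[[0,0,0],[-0.2,-0.18,-0.03],1],[[0,0,0],[-0.2,-0.18,-0.03],1],[[0,0,0],[-0.2,-0.18,-0.03],1],[[0,0,0],[-0.2,-0.18,-0.03],1],[[0,0,0],[-0.2,-0.18,-0.03],1]])

```text
t: 14.03
tcp_pos: [0.4332, -0.1107, 0.2208]
tcp_rot: [0.709, 0.705, -0.001, -0.001]
ft_force: [-0.1, 0.3, -0.0]
finger_gap: 0.0867
grasp_force: 0.0
```

```bash
python3 - <<'E'
from fit import *
for n in('top','scene'):
    im,d=shot(n,n+'5.png'); W=cloud(n,d)
    print(blobs(im,n,(.06,.146)))
    print(n,[(r['score'],r['rect']) for r in vision.look_for('blue_box',n)[:1]])
    for a in (-.1,3.04): print('box',fit(W,boxsdf,(.4245,.087,a),.055))
    print('frame',fit(W,framesdf,(.603,.007,-.195),.19,extra=[4]))
    print('wedge',fit(W,wedgesdf,(.479,-.295,.548),.16,zoff=4))
    print(np.nanmax(W[(np.hypot(W[...,0]-.62,W[...,1]-.093)<.035)][:,2]))
tool((.424,.087),np.pi/2-.1,.03)
E
python3 - <<'E'
import cv2
a=cv2.imread('pics/scene5.png')[150:280,180:330]; cv2.imwrite('pics/s5.png',cv2.resize(a,None,fx=4,fy=4,interpolation=cv2.INTER_CUBIC))
E
```

```text
[(220.4, 180.9, 11.0, 0.06, array([0.6296, 0.0977])), (220.4, 180.9, 11.0, 0.146, array([0.6162, 0.0901])), (446.1, 62.2, 12.7, 0.06, array([ 1.0646, -0.6937])), (446.1, 62.2, 12.7, 0.146, array([ 1.0214, -0.6471]))]
top [(0.68, [116.9, 228.0, 133.3, 242.8])]
box (array([ 4.22526e+02,  8.76080e+01, -7.60000e-02,  9.96000e-01]), np.float64(1.6), 727)
box (array([424.178,  87.338,   3.05 ,   0.988]), np.float64(1.6), 727)
frame (array([ 6.05032e+02,  5.97800e+00, -1.75000e-01,  1.79900e+00,
        2.63300e+00]), np.float64(1.85), 7159)
wedge (array([ 478.052, -296.913,    0.554,    1.16 ]), np.float64(1.94), 4223)
0.1518631009670901
[(230.1, 203.0, 17.4, 0.06, array([0.6459, 0.0564])), (230.1, 203.0, 17.4, 0.146, array([0.588 , 0.1399]))]
scene []
box (array([ 4.23146e+02,  8.78100e+01, -1.41000e-01,  3.26000e-01]), np.float64(1.33), 598)
box (array([4.26117e+02, 8.73890e+01, 3.00100e+00, 3.26000e-01]), np.float64(1.33), 598)
frame (array([ 6.04278e+02,  8.22300e+00, -1.78000e-01,  1.63300e+00,
        5.04400e+00]), np.float64(2.17), 5187)
wedge (array([ 4.77903e+02, -2.96182e+02,  5.58000e-01,  2.00000e-03]), np.float64(2.42), 2736)
0.15132170349976515
turn [0.002 0.    0.1  ] shift [ 0.1955 -0.0136  0.191 ] t 14.2
```

View pics/s5.png

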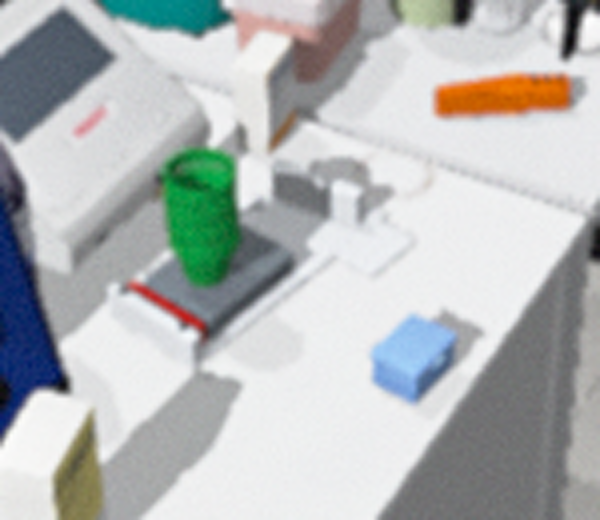

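The stack of three on the dock stands straight at (205,215), and the box is at (413,358). I grip the box.

Emit:
apply_moves(plan=[[[0,0,0.1],[0.1955,-0.014,0],1],[[0,0,0.1],[0.1955,-0.014,0],1],[[0,0,0.1],[0.1955,-0.014,0],1],[[0,0,0.1],[0.1955,-0.014,0],1],[[0,0,0.1],[0.1955,-0.014,0],1],[[0,0,0.1],[0.1955,-0.014,0.08],1],[[0,0,0.1],[0.1955,-0.014,0.1],1],[[0,0,0.1],[0.1955,-0.014,0.1],1],[[0,0,0.1],[0.1955,-0.014,0.1],1]])

```text
t: 14.98
tcp_pos: [0.4201, 0.0887, 0.1175]
tcp_rot: [0.74, 0.672, -0.003, -0.003]
ft_force: [0.0, 0.6, -0.1]
finger_gap: 0.0872
grasp_force: 0.0
```

Run:
```python
from fit import *
tool((.4243,.0875),np.pi/2-.1,.026)
```

```text
turn [-0.007  0.     0.003] shift [-0.0008  0.005   0.0915] t 15.0
```

Emit:
apply_moves(plan=[[[0,0,0],[-0.001,0.002,0.04],1],[[0,0,0],[-0.001,0.002,0.075],1],[[0,0,0],[-0.001,0.002,0.092],1],[[0,0,0],[-0.001,0.002,0.092],1],[[0,0,0],[-0.001,0.002,0.092],0],[[0,0,0],[-0.001,0.002,0.092],0],[[0,0,0],[-0.001,0.002,0.092],0],[[0,0,0],[-0.001,0.002,0.092],0],[[0,0,0],[-0.001,0.002,0.092],0],[[0,0,0],[-0.001,0.002,0.092],0],[[0,0,0],[-0.001,0.002,0.092],0],[[0,0,0],[-0.001,0.002,0.07],0],[[0,0,0],[-0.001,0.002,0.03],0],[[0,0,0],[-0.001,0.002,-0.01],0],[[0,0,0],[-0.001,0.002,-0.01],0],[[0,0,0],[-0.001,0.002,-0.01],0],[[0,0,0],[-0.001,0.002,-0.01],0]], force=35)

```text
t: 16.4
tcp_pos: [0.4234, 0.0858, 0.1303]
tcp_rot: [0.742, 0.671, -0.0, -0.0]
ft_force: [1.8, -0.0, -2.9]
finger_gap: 0.0468
grasp_force: 34.8
```

```bash
cat >> fit.py <<'E'
F=np.array([.6035,.0070,-.186])
def fw(x,y,F=F):  # frame mm -> world xy m
    c,s=np.cos(F[2]),np.sin(F[2]); return F[0]+(c*x-s*y)/1000, F[1]+(s*x+c*y)/1000
E
python3 - <<'E'
from fit import *
print(readout.observe()['finger_gap'],fw(0,-13)); tool(fw(-3,-13),np.pi/2+F[2],.13)
# refine frame yaw in image: dock top edges
for n in('top','scene'):
    im,d=shot(n,n+'6.png'); W=cloud(n,d)
    for z in((.024,.040),): 
        c,s=np.cos(F[2]),np.sin(F[2]); d2=(W[...,:2]-F[:2]); Q=np.stack([d2@[c,s],d2@[-s,c]],-1)*1000
        m=(W[...,2]>z[0])&(W[...,2]<z[1])&(abs(Q[...,0])<55)&(Q[...,1]>0)&(Q[...,1]<140)
        for y0 in range(15,135,20):
            k=m&(abs(Q[...,1]-y0)<10)&(im.max(-1)<150); 
            if k.sum()>3: print(n,y0,np.percentile(Q[k][:,0],[2,98]).round(1),k.sum())
        for x0 in (-30,-15,25): 
            k=m&(abs(Q[...,0]-x0)<8)&(im.max(-1)<150);
            if k.sum()>3: print(n,'x',x0,np.percentile(Q[k][:,1],[2,98]).round(1),k.sum())
E
```

```text
0.046775003519197486 (np.float64(0.6010959180906593), np.float64(-0.005775773564570599))
turn [-0.001  0.     0.086] shift [-0.0731  0.1829  0.0002] t 16.4
top 15 [-36.9  37.4] 50
top 35 [-39.   37.8] 121
top 55 [-38.8  38.6] 103
top 75 [-40.3  38. ] 37
top 95 [-40.4 -25.9] 26
top 115 [-40.3 -17.2] 34
top x -30 [ 19. 131.] 110
top x -15 [ 18.5 130.5] 79
top x 25 [17.9 65.7] 62
scene 15 [-41.2  18.9] 14
scene 35 [-41.6  10.3] 63
scene 55 [-40.9  -2. ] 48
scene 75 [-43.  -11.6] 41
scene 95 [-42.7  32.1] 57
scene 115 [-42.3  28.6] 93
scene x -30 [ 25.5 128.6] 109
scene x -15 [ 20.9 129.4] 94
scene x 25 [ 20.5 129.3] 32
```

Emit:
apply_moves(plan=[[[0,0,0.09],[-0.075,0.183,0],0],[[0,0,0.09],[-0.075,0.183,0],0],[[0,0,0.09],[-0.075,0.183,0],0],[[0,0,0.09],[-0.075,0.183,0],0],[[0,0,0.09],[-0.075,0.183,0],0],[[0,0,0.09],[-0.075,0.183,0],0],[[0,0,0.09],[-0.075,0.183,0],0],[[0,0,0.09],[-0.075,0.183,0.03],0],[[0,0,0.09],[-0.075,0.183,0.03],0],[[0,0,0.09],[-0.075,0.183,0.03],0],[[0,0,0.09],[-0.075,0.183,0.03],0]])

```text
t: 17.42
tcp_pos: [0.5972, -0.0063, 0.1]
tcp_rot: [0.771, 0.637, -0.001, -0.001]
ft_force: [0.9, 0.0, -1.6]
finger_gap: 0.047
grasp_force: 34.8
```

Run:
```python
from fit import *
tool(fw(-3,-14.5),np.pi/2+F[2]+.004,.034)
im,d=shot('top'); W=cloud('top',d)
overlay(im,'top',F,2,None,None,(190,155),(110,80),'ov6.png',S=7)
c,s=np.cos(F[2]),np.sin(F[2]); p=readout.observe()['tcp_pos'][:2]-F[:2]; print('tcp in frame',p@[c,s],p@[-s,c])
```

```text
turn [-0.003 -0.    -0.007] shift [-0.0002  0.0009  0.066 ] t 17.4
tcp in frame -0.0027381221909315726 -0.014302308123084076
```

View pics/ov6.png

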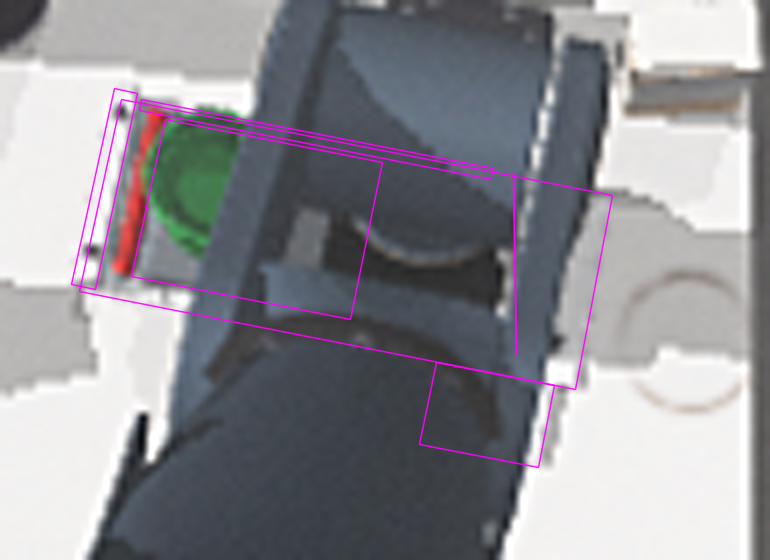

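The outline of the frame agrees with the red plate at about (155,115)–(122,270). I lower the box.

Emit:
apply_moves(plan=[[[0,0,-0.004],[0,0.001,0.03],0],[[0,0,-0.004],[0,0.001,0.05],0],[[0,0,-0.004],[0,0.001,0.06],0],[[0,0,-0.004],[0,0.001,0.064],0],[[0,0,-0.004],[0,0.001,0.067],0],[[0,0,-0.004],[0,0.001,0.067],0],[[0,0,-0.004],[0,0.001,0.067],0]])

```text
t: 18.05
tcp_pos: [0.6009, -0.0095, 0.0411]
tcp_rot: [0.769, 0.64, 0.0, 0.003]
ft_force: [-9.2, -5.5, 32.8]
finger_gap: 0.0468
grasp_force: 35.0
```

The downforce of 33 N most likely means the gripper body is resting on the medicine carton behind. I back off and check.

Emit:
apply_moves(plan=[[[0,0,0],[0,0,-0.02],0],[[0,0,0],[0,0,-0.03],0],[[0,0,0],[0,0,-0.03],0],[[0,0,0],[0,0,-0.03],0]])

```text
t: 18.38
tcp_pos: [0.6005, -0.0072, 0.0646]
tcp_rot: [0.77, 0.639, 0.001, 0.001]
ft_force: [0.2, 0.1, -1.6]
finger_gap: 0.0466
grasp_force: 35.0
```

Run:
```python
from fit import *
print(readout.observe()['tcp_pos'],readout.observe()['ft_force'])
im,d=shot('scene','s7.png'); 
a=im[110:240,190:340,::-1]; cv2.imwrite('pics/s7c.png',cv2.resize(a,None,fx=5,fy=4.6,interpolation=cv2.INTER_CUBIC))
W=np.vstack([np.load('top0.npy').reshape(-1,3),np.load('scene0.npy').reshape(-1,3)])
k=(W[:,0]>.62)&(W[:,0]<.8)&(W[:,1]>-.16)&(W[:,1]<-.03)&(W[:,2]>.07); P=W[k]
print(len(P),np.nanpercentile(P,[2,50,98],axis=0).round(3))
c,s=np.cos(F[2]),np.sin(F[2]); Q=np.column_stack([(P[:,:2]-F[:2])@[c,s],(P[:,:2]-F[:2])@[-s,c]])*1000; print(np.percentile(Q,[2,98],axis=0).round())
```

```text
[ 0.60048495 -0.00715286  0.06460454] [ 0.17014294  0.0994413  -1.59819716]
737 [[ 0.676 -0.156  0.071]
 [ 0.709 -0.098  0.088]
 [ 0.799 -0.032  0.102]]
[[  92. -143.]
 [ 206.   -5.]]
```

View pics/s7c.png

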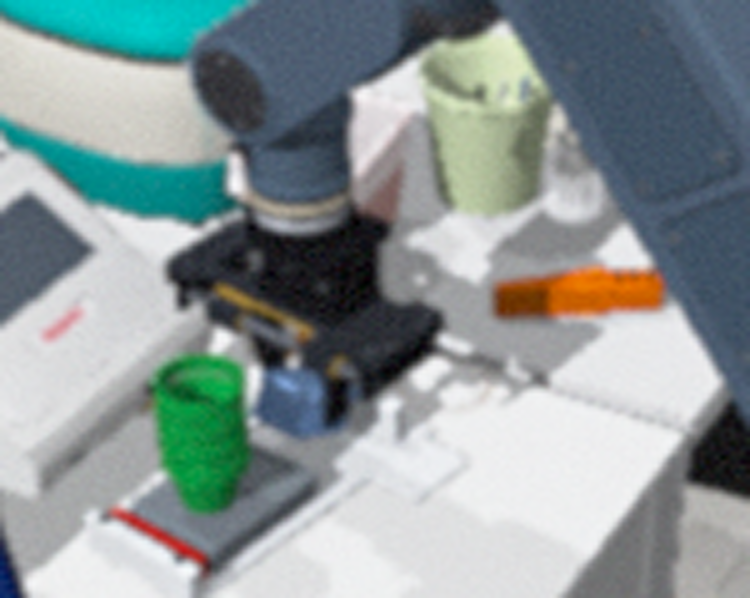

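The gripper body is clear again and the box is still held. I set the box down 18 mm further forward, clear of the carton.

Emit:
apply_moves(plan=[[[0,0,0],[0,-0.018,0],0],[[0,0,0],[0,-0.018,0],0],[[0,0,0],[0,-0.018,0],0],[[0,0,0],[0,-0.018,0.015],0],[[0,0,0],[0,-0.018,0.024],0],[[0,0,0],[0,-0.018,0.027],0],[[0,0,0],[0,-0.018,0.029],0],[[0,0,0],[0,-0.018,0.029],0]])

```text
t: 19.1
tcp_pos: [0.5835, -0.0044, 0.0394]
tcp_rot: [0.77, 0.639, 0.001, 0.001]
ft_force: [-6.2, 0.2, 34.4]
finger_gap: 0.0469
grasp_force: 35.0
```

```bash
cat >> fit.py <<'E'
def st():
    s=readout.observe(); c,q=np.cos(F[2]),np.sin(F[2]); p=s['tcp_pos'][:2]-F[:2]; f=s['ft_force']
    print('frame xy mm',(p@[c,q]*1000).round(1),(p@[-q,c]*1000).round(1),'z',s['tcp_pos'][2].round(4),'F frame',f[:2]@[c,q],f[:2]@[-q,c],f[2],'yaw-F',Ro.from_quat(s['tcp_rot']).as_euler('zyx').round(3)[0]-F[2],'t',s['t'])
E
python3 -c "
from fit import *
st()"
```

```text
frame xy mm -17.5 -14.9 z 0.0394 F frame -6.182670075282645 -0.9242791709095678 34.37592142443274 yaw-F -1.199 t 19.1
```

Run:
```python
from fit import *
im,d=shot('scene'); W=cloud('scene',d); hsv=cv2.cvtColor(im,cv2.COLOR_RGB2HSV)
m=(cv2.inRange(hsv,(98,90,70),(120,255,255))>0)&(abs(W[...,0]-.585)<.06)&(abs(W[...,1])<.06)&(W[...,2]<.06)
P=W[m]; c,q=np.cos(F[2]),np.sin(F[2]); Q=np.column_stack([(P[:,:2]-F[:2])@[c,q],(P[:,:2]-F[:2])@[-q,c]])*1000
print(len(P),np.percentile(Q,[3,50,97],axis=0).round(1).tolist(),np.percentile(P[:,2],[1,5,50,95,99]).round(4))
a=im[170:240,210:310,::-1]; cv2.imwrite('pics/s8.png',cv2.resize(a,None,fx=8,fy=8,interpolation=cv2.INTER_CUBIC))
st()
```

```text
118 [[-43.3, -18.4], [-25.7, 10.0], [0.2, 21.1]] [0.0287 0.0331 0.0476 0.0588 0.0596]
frame xy mm -17.5 -14.9 z 0.0394 F frame -6.1087962357256975 -1.4937734318106555 34.802646536611405 yaw-F -1.199 t 19.15
```

View pics/s8.png

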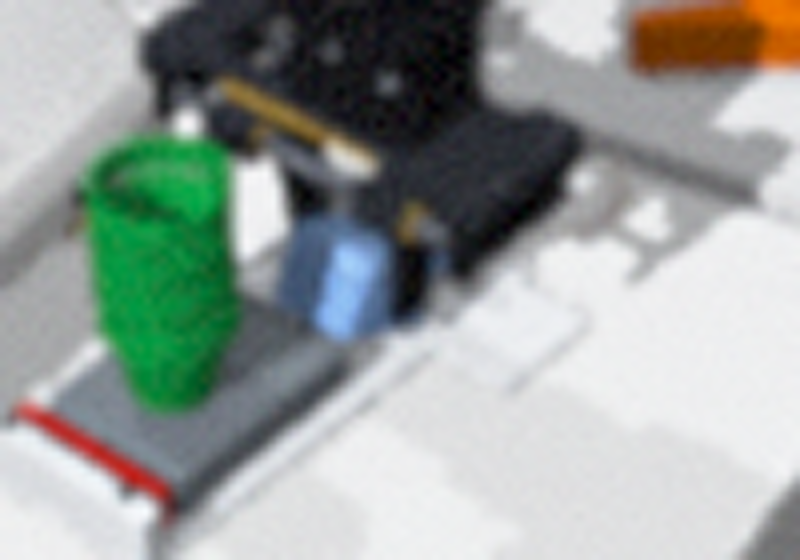

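The box's left bottom edge is standing on the dock at about (320,330) and the box has tilted in the grip. I lift it, move right and check the tilt.

Emit:
apply_moves(plan=[[[0,0,0],[0,0,-0.02],0],[[0,0,0],[0,0,-0.03],0],[[0,0,0],[-0.007,0,-0.03],0],[[0,0,0],[-0.007,0,-0.03],0],[[0,0,0],[-0.007,0,-0.03],0],[[0,0,0],[-0.007,0,-0.03],0]])

```text
t: 19.65
tcp_pos: [0.5799, -0.0109, 0.0631]
tcp_rot: [0.77, 0.638, -0.001, -0.001]
ft_force: [-0.6, 0.4, -1.4]
finger_gap: 0.0469
grasp_force: 35.0
```

```bash
cat >> fit.py <<'E'
def boxpts(n='scene',lo=70):
    im,d=shot(n); W=cloud(n,d); hsv=cv2.cvtColor(im,cv2.COLOR_RGB2HSV)
    m=(cv2.inRange(hsv,(98,90,lo),(120,255,255))>0)
    c,q=np.cos(F[2]),np.sin(F[2]); e=W[...,:2]-F[:2]
    Q=np.stack([e@[c,q],e@[-q,c],W[...,2]],-1)*1000
    m&=(abs(Q[...,0])<70)&(Q[...,1]>-70)&(Q[...,1]<45)&(Q[...,2]<95)
    return im,Q,m
E
python3 - <<'E'
from fit import *
st()
im,Q,m=boxpts(); P=Q[m]; print(len(P),np.percentile(P,[2,50,98],axis=0).round(1).tolist())
# left face bottom/top profile: normals
L=P[P[:,1]>np.percentile(P[:,1],98)-14]
for x0 in range(-45,10,8):
    k=L[abs(L[:,0]-x0)<4]
    if len(k)>3: print(x0,len(k),'z',k[:,2].min().round(1),k[:,2].max().round(1),'y at low/high',np.median(k[k[:,2]<np.median(k[:,2])][:,1]).round(1),np.median(k[k[:,2]>=np.median(k[:,2])][:,1]).round(1))
a=im[165:235,220:310,::-1]; cv2.imwrite('pics/s9.png',cv2.resize(a,None,fx=8,fy=8,interpolation=cv2.INTER_CUBIC))
E
```

```text
frame xy mm -19.9 -22.0 z 0.0631 F frame -0.6487011723277403 0.29128057383436173 -1.3607643915665588 yaw-F -1.198 t 19.65
163 [[-45.9, -30.6, 55.9], [-29.2, 1.1, 76.9], [-1.9, 14.4, 92.0]]
-45 14 z 55.6 88.9 y at low/high 7.2 5.3
-37 17 z 58.9 90.3 y at low/high 12.3 2.1
-29 14 z 62.8 92.2 y at low/high 11.7 2.9
-21 16 z 59.9 88.0 y at low/high 9.4 5.4
-13 13 z 57.3 91.5 y at low/high 10.2 3.1
-5 11 z 60.6 89.7 y at low/high 9.9 3.7
```

View pics/s9.png

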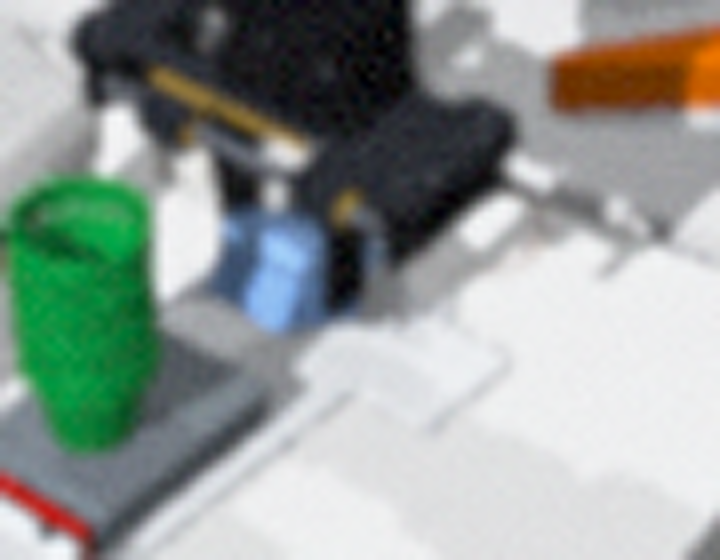

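The box is tilted about 22° left side up. I ease the grip so that pressing its right edge on the floor turns it flat.

Emit:
apply_moves(plan=[[[0,0,0],[0,0,0.01],0],[[0,0,0],[0,0,0.02],0],[[0,0,0],[0,0,0.024],0],[[0,0,0],[0,0,0.026],0],[[0,0,0],[0,0,0.028],0],[[0,0,0],[0,0,0.029],0],[[0,0,0],[0,0,0.03],0],[[0,0,0],[0,0,0.03],0]], force=8)

```text
t: 20.37
tcp_pos: [0.5799, -0.01, 0.0351]
tcp_rot: [0.77, 0.638, -0.0, -0.001]
ft_force: [-2.6, 1.8, 9.0]
finger_gap: 0.0469
grasp_force: 8.0
```

Run:
```python
from fit import *
st()
im,Q,m=boxpts(); P=Q[m]; print(len(P),np.percentile(P,[2,50,98],axis=0).round(1).tolist())
```

```text
frame xy mm -20.0 -21.0 z 0.0351 F frame -2.88424906789931 1.2784301518850292 8.985218781540924 yaw-F -1.199 t 20.3667
170 [[-45.8, -24.1, 28.3], [-28.5, 3.8, 52.3], [-0.5, 18.6, 66.8]]
```

It is jammed between the dock edge and the right side. I lift it out, set it flat on the free desk in front, and take it again.

Emit:
apply_moves(plan=[[[0,0,0],[0,0,0],0],[[0,0,0],[0,0,-0.02],0],[[0,0,0],[0,0,-0.05],0],[[0,0,0],[0,0,-0.07],0],[[0,0,0],[0,-0.15,-0.07],0],[[0,0,0],[0,-0.15,-0.07],0],[[0,0,0],[0,-0.15,-0.07],0],[[0,0,0],[0,-0.15,-0.07],0],[[0,0,0],[0,-0.15,-0.07],0],[[0,0,0],[0,-0.15,-0.02],0],[[0,0,0],[0,-0.15,-0.01],0],[[0,0,0],[0,-0.15,0],0],[[0,0,0],[0,-0.15,0.003],0],[[0,0,0],[0,-0.15,0.003],0]], force=30)

```text
t: 21.58
tcp_pos: [0.4333, 0.0169, 0.0305]
tcp_rot: [0.77, 0.638, -0.001, -0.001]
ft_force: [-0.8, -0.6, -1.2]
finger_gap: 0.047
grasp_force: 30.0
```

Run:
```python
from fit import *
st()
im,d=shot('scene'); W=cloud('scene',d); hsv=cv2.cvtColor(im,cv2.COLOR_RGB2HSV); p=readout.observe()['tcp_pos']
m=(cv2.inRange(hsv,(98,90,70),(120,255,255))>0)&(np.hypot(W[...,0]-p[0],W[...,1]-p[1])<.06)&(W[...,2]<.1); P=W[m]*1000
print(p,len(P),np.percentile(P,[2,50,98],axis=0).round(1).tolist())
```

```text
frame xy mm -169.1 -21.8 z 0.0305 F frame -0.6942103521434878 -0.7712768683518197 -1.21945901848364 yaw-F -1.199 t 21.5833
[0.43362209 0.01683515 0.03114012] 177 [[410.3, 11.3, 28.8], [430.9, 42.1, 47.6], [456.4, 55.4, 62.7]]
```

Emit:
apply_moves(plan=[[[0,0,0],[0,0,0.003],0],[[0,0,0],[0,0,0.005],0],[[0,0,0],[0,0,0.007],0],[[0,0,0],[0,0,0.009],0],[[0,0,0],[0,0,0.011],0],[[0,0,0],[0,0,0.011],0],[[0,0,0],[0,0,0.011],0.65],[[0,0,0],[0,0,0.011],0.65],[[0,0,0],[0,0,0.011],0.65],[[0,0,0],[0,0,0.011],1],[[0,0,0],[0,0,0.011],1],[[0,0,0],[0,0,-0.03],1],[[0,0,0],[0,0,-0.07],1],[[0,0,0],[-0.1,0,-0.11],1],[[0,0,0],[-0.17,0,-0.12],1],[[0,0,0],[-0.17,0,-0.12],1],[[0,0,0],[-0.17,0,-0.12],1],[[0,0,0],[-0.17,0,-0.12],1]], force=5)

```text
t: 23.13
tcp_pos: [0.403, -0.1559, 0.1532]
tcp_rot: [0.771, 0.637, 0.0, 0.003]
ft_force: [-0.2, 0.1, 0.4]
finger_gap: 0.0866
grasp_force: 0.0
```

Run:
```python
from fit import *
for n in('top','scene'):
    im,d=shot(n,n+'10.png'); W=cloud(n,d); hsv=cv2.cvtColor(im,cv2.COLOR_RGB2HSV)
    m=(cv2.inRange(hsv,(98,70,70),(120,255,255))>0)&(abs(W[...,0]-.43)<.09)&(abs(W[...,1]-.03)<.1)&(W[...,2]<.1); P=W[m]; T=P[P[:,2]>.03]
    print(n,len(P),P.mean(0).round(4),np.percentile(P,[2,98],axis=0).round(3).tolist())
    c=T.mean(0)
    for a in(-.19,3.04-.1): print(fit(W,boxsdf,(c[0],c[1],a),.055))
    print('frame',fit(W,framesdf,(.6035,.007,-.186),.19,extra=[4]))
    print('wedge',fit(W,wedgesdf,(.479,-.295,.548),.16,zoff=4))
    print([(round(r['score'],2),np.round(r['rect'])) for r in vision.look_for('medicine_box',n)[:2]])
A=cv2.imread('pics/top10.png')[140:270,190:360]; cv2.imwrite('pics/t10.png',cv2.resize(A,None,fx=4,fy=4,interpolation=cv2.INTER_CUBIC))
```

```text
top 131 [0.438  0.0233 0.0394] [[0.415, 0.002, 0.035], [0.462, 0.056, 0.044]]
(array([ 4.35577e+02,  3.08010e+01, -2.19000e-01,  1.09000e+00]), np.float64(1.58), 745)
(array([438.506,  30.149,   2.923,   1.09 ]), np.float64(1.58), 745)
frame (array([ 6.04985e+02,  5.91900e+00, -1.73000e-01,  1.92900e+00,
        1.31700e+00]), np.float64(1.92), 7742)
wedge (array([ 478.454, -297.601,    0.562,    1.031]), np.float64(2.02), 4269)
[(0.64, array([276., 155., 297., 172.])), (0.61, array([114., 186., 153., 209.]))]
scene 276 [0.4322 0.0419 0.0309] [[0.411, 0.008, 0.007], [0.458, 0.065, 0.043]]
(array([ 4.35304e+02,  3.04000e+01, -1.78000e-01,  3.70000e-01]), np.float64(1.45), 606)
(array([4.38257e+02, 2.98700e+01, 2.96400e+00, 3.70000e-01]), np.float64(1.45), 606)
frame (array([ 6.04517e+02,  7.76200e+00, -1.74000e-01,  1.96700e+00,
        4.83400e+00]), np.float64(2.36), 5256)
wedge (array([ 4.79196e+02, -2.95648e+02,  5.47000e-01, -2.66000e-01]), np.float64(2.15), 2290)
[(0.79, array([238., 156., 254., 191.])), (0.35, array([211., 297., 228., 316.]))]
```

View pics/t10.png

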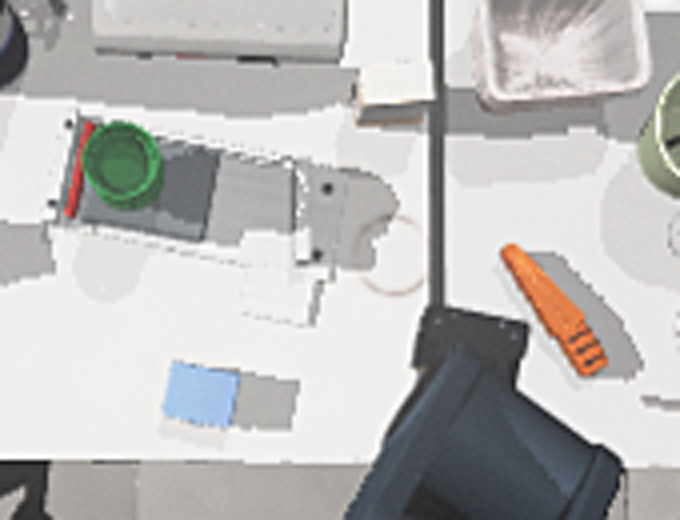

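The box lies flat at (203,393). The dock stack, the wedge at (555,310) and the carton at (395,100) are undisturbed. I take the box again.

Run:
```python
from fit import *
tool((.437,.0303),np.pi/2-.195,.12)
```

```text
turn [-0.002 -0.001  0.008] shift [0.1831 0.002  0.0314] t 23.3
```

Emit:
apply_moves(plan=[[[0,0,0.008],[0.183,0.002,0],1],[[0,0,0.008],[0.183,0.002,0],1],[[0,0,0.008],[0.183,0.002,0],1],[[0,0,0.008],[0.183,0.002,0],1],[[0,0,0.008],[0.183,0.002,0.03],1],[[0,0,0.008],[0.183,0.002,0.05],1],[[0,0,0.008],[0.183,0.002,0.05],1],[[0,0,0.008],[0.183,0.002,0.05],1],[[0,0,0.008],[0.183,0.002,0.05],1]])

```text
t: 24.08
tcp_pos: [0.4372, 0.03, 0.1017]
tcp_rot: [0.772, 0.636, -0.0, -0.0]
ft_force: [0.0, -0.6, 0.0]
finger_gap: 0.0872
grasp_force: 0.0
```

Run:
```python
from fit import *
tool((.437,.0303),np.pi/2-.195,.026)
```

```text
turn [-0.001 -0.     0.002] shift [ 0.0003 -0.0002  0.0757] t 24.1
```

Emit:
apply_moves(plan=[[[0,0,0],[0,0,0.04],1],[[0,0,0],[0,0,0.065],1],[[0,0,0],[0,0,0.076],1],[[0,0,0],[0,0,0.076],1],[[0,0,0],[0,0,0.076],0],[[0,0,0],[0,0,0.076],0],[[0,0,0],[0,0,0.076],0],[[0,0,0],[0,0,0.076],0],[[0,0,0],[0,0,0.076],0],[[0,0,0],[0,0,0.076],0],[[0,0,0],[0,0,0.076],0],[[0,0,0],[0,0,0.05],0],[[0,0,0],[0,0,0.02],0],[[0,0,0],[0,0,0],0],[[0,0,0],[0,0,0],0],[[0,0,0],[0,0,0],0]], force=35)

```text
t: 25.42
tcp_pos: [0.4382, 0.0293, 0.1022]
tcp_rot: [0.772, 0.635, 0.001, 0.001]
ft_force: [-0.2, -0.3, -1.4]
finger_gap: 0.0468
grasp_force: 35.0
```

Run:
```python
from fit import *
st(); tool(fw(-18,-18.5),np.pi/2-.183,.1)
im,d=shot('scene'); W=cloud('scene',d); hsv=cv2.cvtColor(im,cv2.COLOR_RGB2HSV); p=readout.observe()['tcp_pos']
m=(cv2.inRange(hsv,(98,90,70),(120,255,255))>0)&(np.hypot(W[...,0]-p[0],W[...,1]-p[1])<.06)&(W[...,2]<.13); P=(W[m]-p)*1000
print(p,len(P),np.percentile(P,[2,50,98],axis=0).round(1).tolist())
```

```text
frame xy mm -166.6 -8.7 z 0.1022 F frame -0.17630889425603813 -0.31455155591724165 -1.3929623574886492 yaw-F -1.191 t 25.4167
turn [ 0.002 -0.    -0.011] shift [-0.0087  0.1487  0.0026] t 25.4
[0.43733844 0.02939901 0.10137097] 224 [[-21.1, -16.6, -17.5], [0.7, 22.1, 10.0], [25.4, 35.6, 16.9]]
```

```bash
cat >> fit.py <<'E'
def tilt():
    im,d=shot('scene'); W=cloud('scene',d); hsv=cv2.cvtColor(im,cv2.COLOR_RGB2HSV); p=readout.observe()['tcp_pos']
    m=(cv2.inRange(hsv,(98,90,60),(120,255,255))>0)&(np.hypot(W[...,0]-p[0],W[...,1]-p[1])<.06)&(W[...,2]<p[2]+.03)
    c,q=np.cos(F[2]),np.sin(F[2]); P=(W[m]-p)*1000; P=np.column_stack([P[:,:2]@[c,q],P[:,:2]@[-q,c],P[:,2]])
    for y0 in range(-30,45,6):
        k=P[abs(P[:,1]-y0)<3]
        if len(k)>4: print('y',y0,len(k),'z 5/50/95',np.percentile(k[:,2],[5,50,95]).round(1),'x',np.percentile(k[:,0],[5,95]).round(0))
    return im
E
python3 -c "
from fit import *
tilt()"
```

```text
y -12 7 z 5/50/95 [ 9.8 12.5 14.4] x [-4. 17.]
y -6 16 z 5/50/95 [10.  12.8 14.3] x [-8. 23.]
y 0 18 z 5/50/95 [ 7.1 13.  16.5] x [-15.  21.]
y 6 20 z 5/50/95 [ 3.9 12.5 23.5] x [-25.  22.]
y 12 32 z 5/50/95 [-8.  11.4 18. ] x [-25.  21.]
y 18 20 z 5/50/95 [-9.  11.5 14.9] x [-24.  21.]
y 24 29 z 5/50/95 [-8.9 10.5 15.4] x [-24.  13.]
y 30 68 z 5/50/95 [-19.3  -3.7  14.1] x [-21.  14.]
y 36 16 z 5/50/95 [-8.5  9.1 15.6] x [-25.  10.]
```

The box hangs flat and upright. I carry it to the bay.

Emit:
apply_moves(plan=[[[0,0,-0.01],[-0.0105,0.1487,0],0],[[0,0,-0.01],[-0.0105,0.1487,0],0],[[0,0,-0.01],[-0.0105,0.1487,0],0],[[0,0,-0.01],[-0.0105,0.1487,0],0],[[0,0,-0.01],[-0.0105,0.1487,0],0],[[0,0,-0.01],[-0.0105,0.1487,0],0],[[0,0,-0.01],[-0.0105,0.1487,0],0],[[0,0,-0.01],[-0.0105,0.1487,0.03],0],[[0,0,-0.01],[-0.0105,0.1487,0.04],0],[[0,0,-0.01],[-0.0105,0.1487,0.04],0],[[0,0,-0.01],[-0.0105,0.1487,0.04],0],[[0,0,-0.01],[-0.0105,0.1487,0.04],0]])

```text
t: 26.52
tcp_pos: [0.5812, -0.0095, 0.0619]
tcp_rot: [0.769, 0.639, -0.0, -0.0]
ft_force: [0.1, -0.1, -0.7]
finger_gap: 0.0466
grasp_force: 35.0
```

```bash
python3 -c "
from fit import *
st();tilt()
im,Q,m=boxpts()
# dock right edge near front
g=(im.max(-1)<150)&(abs(Q[...,2]-32)<5)&(Q[...,0]<-5)&(Q[...,0]>-36)&(Q[...,1]<45)&(Q[...,1]>5)&~m
print(np.percentile(Q[g][:,1],[1,3,10]),g.sum())
"
```

```text
frame xy mm -18.8 -20.3 z 0.0619 F frame 0.14851341535111834 -0.10855925932797525 -0.7104837213539514 yaw-F -1.201 t 26.5167
y -6 10 z 5/50/95 [ 7.6 11.7 14.5] x [-9. 13.]
y 0 14 z 5/50/95 [ 8.3 11.  14.1] x [-16.  22.]
y 6 17 z 5/50/95 [-8.8  9.5 13. ] x [-25.  22.]
y 12 28 z 5/50/95 [-12.3  10.2  17.8] x [-29.  18.]
y 18 16 z 5/50/95 [-13.9  10.3  13.7] x [-24.  12.]
y 24 28 z 5/50/95 [-19.    6.7  13.6] x [-27.  18.]
y 30 55 z 5/50/95 [-20.1  -3.2  13.7] x [-22.  12.]
y 36 14 z 5/50/95 [-13.4   7.9  16.1] x [-26.   7.]
[12.68442607 20.71613929 23.09666209] 40
```

Emit:
apply_moves(plan=[[[0,0,0],[0,0,0.01],0],[[0,0,0],[0,0,0.018],0],[[0,0,0],[0,0,0.022],0],[[0,0,0],[0,0,0.025],0],[[0,0,0],[0,0,0.027],0],[[0,0,0],[0,0,0.028],0],[[0,0,0],[0,0,0.028],0]])

```text
t: 27.2
tcp_pos: [0.5814, -0.0097, 0.0332]
tcp_rot: [0.769, 0.639, -0.0, -0.0]
ft_force: [-0.0, 0.2, -1.5]
finger_gap: 0.0468
grasp_force: 35.0
```

Emit:
apply_moves(plan=[[[0,0,0],[0,0,0.001],0],[[0,0,0],[0,0,0.0015],0],[[0,0,0],[0,0,0.0015],0],[[0,0,0],[0.002,0,0.0015],0],[[0,0,0],[0.004,0,0.0015],0],[[0,0,0],[0.006,0,0.0015],0],[[0,0,0],[0.008,0,0.0015],0],[[0,0,0],[0.008,0,0.0015],0]])

```text
t: 27.87
tcp_pos: [0.5838, -0.0024, 0.0327]
tcp_rot: [0.769, 0.64, 0.0, 0.001]
ft_force: [-0.4, -4.9, 6.1]
finger_gap: 0.0466
grasp_force: 35.0
```

```bash
python3 -c "
from fit import *
st()"
```

```text
frame xy mm -17.6 -12.8 z 0.0327 F frame 0.5453352106820131 -4.928855125571933 6.051441314463726 yaw-F -1.202 t 27.8667
```

Emit:
apply_moves(plan=[[[0,0,0],[0.002,0,0],0],[[0,0,0],[0.004,0,0],0],[[0,0,0],[0.005,0,0],0],[[0,0,0],[0.005,0,0],0],[[0,0,0],[0.005,0,0],0]])

```text
t: 28.28
tcp_pos: [0.5847, 0.0017, 0.0328]
tcp_rot: [0.769, 0.64, -0.0, 0.001]
ft_force: [-1.4, -6.4, 6.1]
finger_gap: 0.0467
grasp_force: 35.0
```

```bash
python3 -c "
from fit import *
st()"
```

```text
frame xy mm -17.5 -8.7 z 0.0328 F frame -0.14157682240109393 -6.560285143047268 6.101639342570115 yaw-F -1.202 t 28.2833
```

Emit:
apply_moves(plan=[[[0,0,0],[0,0,0],0.68],[[0,0,0],[0,0,0],0.68],[[0,0,0],[0,0,0],0.68],[[0,0,0],[0,0,0],0.68],[[0,0,0],[0,0,-0.01],0.68],[[0,0,0],[0,0,-0.03],0.68],[[0,0,0],[0,0,-0.06],0.3],[[0,0,0],[0,-0.02,-0.06],0],[[0,0,0],[0,-0.05,-0.06],0],[[0,0,0],[0,-0.06,-0.06],0],[[0,0,0],[0,-0.06,-0.03],0],[[0,0,0],[0,-0.06,-0.005],0],[[0,0,0],[0,-0.06,-0.005],0]])

```text
t: 29.37
tcp_pos: [0.5226, 0.0146, 0.0341]
tcp_rot: [0.769, 0.639, -0.002, -0.003]
ft_force: [-0.5, 0.5, -0.1]
finger_gap: 0.021
grasp_force: 0.0
```

```bash
python3 -c "
from fit import *
st(); im,Q,m=boxpts(); P=Q[m]; T=P[P[:,2]>40]; print(len(T),np.percentile(T,[2,50,98],axis=0).round(1).tolist())
r=cv2.minAreaRect(T[:,:2].astype(np.float32)); print(r)
r=cv2.minAreaRect(P[:,:2].astype(np.float32)); print(r)
"
```

```text
frame xy mm -81.0 -7.5 z 0.0341 F frame -0.618511770999166 0.41189771151721394 -0.06537477194324726 yaw-F -1.201 t 29.3667
115 [[-61.3, -19.2, 40.2], [-23.0, 3.2, 44.5], [-0.9, 25.6, 69.0]]
((-31.29667091369629, 0.17690277099609375), (65.3309326171875, 49.828269958496094), 9.044811248779297)
((-24.210494995117188, 4.142387390136719), (52.328250885009766, 65.99382781982422), 47.06795120239258)
```

Emit:
apply_moves(plan=[[[0,0,0],[-0.001,0.01,0.006],0],[[0,0,0],[-0.001,0.015,0.006],0],[[0,0,0],[-0.001,0.019,0.006],0],[[0,0,0],[-0.001,0.021,0.006],0],[[0,0,0],[-0.001,0.023,0.006],0],[[0,0,0],[-0.001,0.025,0.006],0],[[0,0,0],[-0.001,0.027,0.006],0],[[0,0,0],[-0.001,0.029,0.006],0],[[0,0,0],[-0.001,0.031,0.006],0],[[0,0,0],[-0.001,0.033,0.006],0],[[0,0,0],[-0.001,0.035,0.006],0],[[0,0,0],[-0.001,0.036,0.006],0]])

```text
t: 30.42
tcp_pos: [0.5579, 0.007, 0.0312]
tcp_rot: [0.769, 0.639, -0.002, -0.002]
ft_force: [-3.9, 1.4, 4.8]
finger_gap: 0.0004
grasp_force: 2.5
```

```bash
python3 -c "
from fit import *
st(); im,Q,m=boxpts(); P=Q[m]; T=P[(P[:,2]>40)&(P[:,2]<50)]; print(len(T),np.percentile(T,[2,50,98],axis=0).round(1).tolist())
a=im[165:245,205:305,::-1]; cv2.imwrite('pics/s11.png',cv2.resize(a,None,fx=7,fy=7,interpolation=cv2.INTER_CUBIC))
"
```

```text
frame xy mm -44.8 -8.4 z 0.0312 F frame -4.06373288620077 0.6234427485366897 4.789280755816735 yaw-F -1.201 t 30.4167
93 [[-37.9, -17.5, 40.2], [-14.4, 7.9, 44.5], [5.6, 25.5, 48.6]]
```

View pics/s11.png

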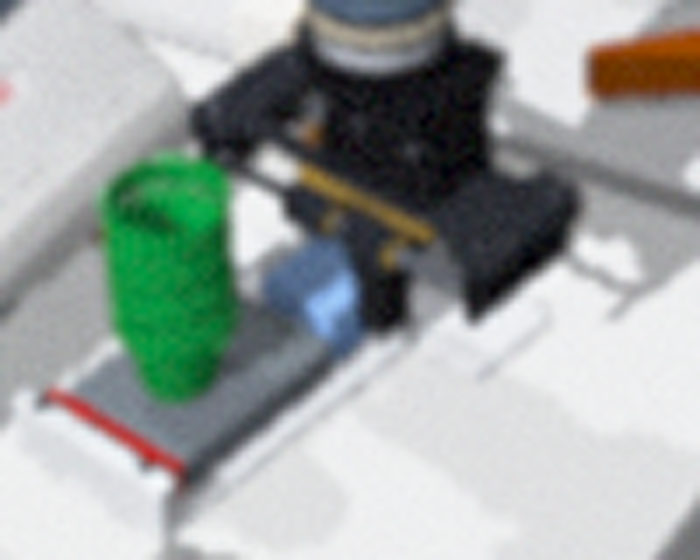

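The box stands flat against the dock, with its front face at (335,300). I retreat and go above the wedge.

Emit:
apply_moves(plan=[[[0,0,0],[0,-0.02,0],0],[[0,0,0],[0,-0.05,-0.03],0.2],[[0,0,0],[0,-0.06,-0.06],0.4],[[0,0,0],[0,-0.06,-0.1],1],[[0,0,0],[0,-0.06,-0.12],1],[[0,0,0.833],[-0.27,-0.06,-0.12],1],[[0,0,0.833],[-0.27,-0.06,-0.12],1],[[0,0,0.833],[-0.27,-0.06,-0.12],1],[[0,0,0.833],[-0.27,-0.06,-0.12],1],[[0,0,0.833],[-0.27,-0.06,-0.12],1],[[0,0,0.833],[-0.27,-0.06,-0.12],1],[[0,0,0.833],[-0.27,-0.06,-0.12],1],[[0,0,0.833],[-0.27,-0.06,-0.12],1],[[0,0,0.833],[-0.27,-0.06,-0.12],1],[[0,0,0.833],[-0.27,-0.06,-0.12],1]])

```text
t: 31.72
tcp_pos: [0.4514, -0.2471, 0.1508]
tcp_rot: [0.962, 0.274, -0.0, -0.001]
ft_force: [-1.3, 0.4, -0.4]
finger_gap: 0.0836
grasp_force: 0.0
```

Run:
```python
from fit import *
print(readout.observe()['tcp_pos'])
tool((.4785,-.2965),.555,.08)
for n in('top','scene'):
    im,d=shot(n,n+'12.png'); W=cloud(n,d); hsv=cv2.cvtColor(im,cv2.COLOR_RGB2HSV)
    if n=='top':
        T=(abs(W[...,2]-.044)<.007)&(cv2.inRange(hsv,(98,50,70),(120,255,255))>0)&(np.hypot(W[...,0]-.6,W[...,1])<.08); P=(W[T][:,:2]-F[:2])*1000
        c,q=np.cos(F[2]),np.sin(F[2]); P=np.column_stack([P@[c,q],P@[-q,c]]); print(cv2.minAreaRect(P.astype(np.float32)),len(P))
        c0=W[T].mean(0); print('box',fit(W,boxsdf,(c0[0],c0[1],-.18),.04,z=(.03,.06),zoff=6))
    print('frame',fit(W,framesdf,F,.19,extra=[0]))
    print('wedge',fit(W,wedgesdf,(.479,-.295,.548),.16,z=(-.003,.045),zoff=4))
overlay(shot('top')[0],'top',F,0,(.4785,-.2965,.555),(*fw(-6,-9),F[2]),(195,150),(150,95),'ov12.png',S=5,bz=6)
```

```text
[ 0.45143748 -0.24707188  0.15081583]
turn [-0.001 -0.    -0.   ] shift [-0.003   0.0564  0.0707] t 31.7
((-11.441263198852539, -8.095878601074219), (47.06079864501953, 58.44435119628906), 1.206437587738037) 229
box (array([ 5.90169e+02,  4.89500e+00, -2.10000e-01,  1.60000e+00]), np.float64(1.48), 262)
frame (array([ 6.05617e+02,  4.61000e+00, -1.52000e-01,  1.88800e+00,
        3.90150e+01]), np.float64(1.99), 7700)
wedge (array([ 478.684, -296.564,    0.555,    0.563]), np.float64(2.03), 2836)
frame (array([ 6.04417e+02,  7.46400e+00, -1.75000e-01,  1.68800e+00,
        2.62020e+01]), np.float64(2.36), 5247)
wedge (array([ 4.78304e+02, -2.95536e+02,  5.51000e-01, -1.19000e-01]), np.float64(2.2), 2442)
```

View pics/ov12.png

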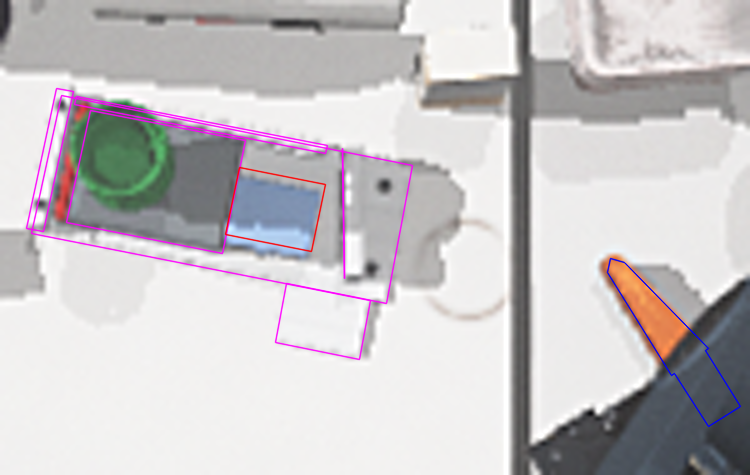

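The top overlay shows the box square in the bay, at about (275,210), and the wedge outline matching at (650,310). That was my last allowed picture, so I go on by measurement alone. I grip the wedge.

Emit:
apply_moves(plan=[[[0,0,0],[-0.003,0.056,0],1],[[0,0,0],[-0.003,0.056,0.04],1],[[0,0,0],[-0.003,0.056,0.08],1],[[0,0,0],[-0.003,0.056,0.11],1],[[0,0,0],[-0.003,0.056,0.125],1],[[0,0,0],[-0.003,0.056,0.132],1],[[0,0,0],[-0.003,0.056,0.132],1],[[0,0,0],[-0.003,0.056,0.132],0],[[0,0,0],[-0.003,0.056,0.132],0],[[0,0,0],[-0.003,0.056,0.132],0],[[0,0,0],[-0.003,0.056,0.132],0],[[0,0,0],[-0.003,0.056,0.132],0],[[0,0,0],[-0.003,0.056,0.132],0],[[0,0,0],[-0.003,0.056,0.132],0],[[0,0,0],[-0.003,0.056,0.132],0],[[0,0,0],[-0.003,0.056,0.132],0]], force=40)

```text
t: 33.2
tcp_pos: [0.4786, -0.2972, 0.0191]
tcp_rot: [0.962, 0.273, -0.0, -0.0]
ft_force: [0.1, -0.1, 0.4]
finger_gap: 0.0348
grasp_force: 0.0
```

```bash
python3 -c "
from fit import *
s=readout.observe(); print(s['tcp_pos'],s['finger_gap'],s['ft_force'],Ro.from_quat(s['tcp_rot']).as_rotvec())"
```

```text
[ 0.47859973 -0.29715277  0.01906961] 0.03481115996057429 [ 0.14386168 -0.11177269  0.44635646] [-3.02193439e+00 -8.58669826e-01  2.35566035e-06]
```

Emit:
apply_moves(plan=[[[0,0,0],[0,0,0],0],[[0,0,0],[0,0,0],0],[[0,0,0],[0,0,0],0],[[0,0,0],[0,0,0],0],[[0,0,0],[0,0,-0.02],0],[[0,0,0],[0,0,-0.05],0],[[0,0,0],[0,0,-0.07],0],[[0,0,0],[0,0,-0.07],0],[[0,0,0],[0,0,-0.07],0]])

```text
t: 33.95
tcp_pos: [0.4791, -0.2976, 0.0899]
tcp_rot: [0.962, 0.273, 0.001, 0.001]
ft_force: [-0.9, -0.2, -2.4]
finger_gap: 0.0261
grasp_force: 40.0
```

Run:
```python
from fit import *
s=readout.observe(); print(s['tcp_pos'],s['finger_gap'])
for n in('scene','top'):
    im,d=shot(n); W=cloud(n,d); print(n,fit(W,wedgesdf,(s['tcp_pos'][0],s['tcp_pos'][1],.555),.14,z=(.055,.095),zoff=74-4))
tool(fw(-150,-52),F[2],.09)
```

```text
[ 0.47909477 -0.29756282  0.08991581] 0.02605354751478607
scene (array([ 476.64 , -294.904,    0.52 ,    2.834]), np.float64(2.51), 147)
top (array([ 476.966, -297.851,    0.557,    6.782]), np.float64(0.5), 35)
turn [-0.002  0.001  0.74 ] shift [ 0.1206 -0.2548 -0.0014] t 34.0
```

Emit:
apply_moves(plan=[[[0,0,0.74],[0.116,-0.257,0],0],[[0,0,0.74],[0.116,-0.257,0],0],[[0,0,0.74],[0.116,-0.257,0],0],[[0,0,0.74],[0.116,-0.257,0],0],[[0,0,0.74],[0.116,-0.257,0],0],[[0,0,0.74],[0.116,-0.257,0],0],[[0,0,0.74],[0.116,-0.257,0],0],[[0,0,0.74],[0.116,-0.257,0],0],[[0,0,0.74],[0.116,-0.257,0],0],[[0,0,0.74],[0.116,-0.257,0],0],[[0,0,0.74],[0.116,-0.257,0],0],[[0,0,0.74],[0.116,-0.257,0],0],[[0,0,0.74],[0.116,-0.257,0],0]])

```text
t: 35.13
tcp_pos: [0.4426, -0.0189, 0.0889]
tcp_rot: [0.996, -0.094, 0.0, 0.0]
ft_force: [0.1, 0.3, -1.4]
finger_gap: 0.0259
grasp_force: 40.0
```

```bash
cat >> fit.py <<'E'
def row(n='top'):
    """measure in frame axes: orange, blue, right wall top, red plate, dock"""
    im,d=shot(n); W=cloud(n,d); hsv=cv2.cvtColor(im,cv2.COLOR_RGB2HSV)
    c,q=np.cos(F[2]),np.sin(F[2]); e=W[...,:2]-F[:2]; Q=np.stack([e@[c,q],e@[-q,c],W[...,2]],-1)*1000
    near=(abs(Q[...,0])<190)&(abs(Q[...,1]-30)<140)
    for k,lo,hi in(('orange',(5,120,80),(18,255,255)),('blue',(98,50,60),(120,255,255)),('red',(0,120,80),(4,255,255)),('red',(174,120,80),(180,255,255))):
        m=(cv2.inRange(hsv,lo,hi)>0)&near; P=Q[m]
        if len(P)>5: print(n,k,len(P),np.percentile(P,[2,50,98],axis=0).round(1).tolist())
    for x0 in(-30,-10,10,30):
        k=near&(abs(Q[...,0]-x0)<8)&(abs(Q[...,2]-43)<5)&(Q[...,1]<-42)&(hsv[...,1]<60); 
        if k.sum()>2: print(n,'wall x',x0,np.percentile(Q[k][:,1],[5,95]).round(1),'model inner',round(-55.4+.2126*x0,1))
    k=near&(abs(Q[...,2]-32)<5)&(im.max(-1)<140)&(abs(Q[...,0])<38)&(Q[...,1]>5); print(n,'dock y',np.percentile(Q[k][:,1],[2,98]).round(1) if k.any() else '')
    return im,Q
E
python3 - <<'E'
from fit import *
st(); tool(fw(-155,-53.5),F[2],.09)
row('top'); row('scene')
E
```

```text
frame xy mm -153.4 -55.2 z 0.0889 F frame 0.04886985889509071 0.3250019752048518 -1.3541554655367642 yaw-F 0.374 t 35.1333
turn [ 0.    -0.    -0.002] shift [-0.0016 -0.0017 -0.0011] t 35.1
top orange 96 [[-99.9, -62.1, 98.9], [-77.9, -50.0, 105.5], [-44.5, -41.2, 109.2]]
top blue 365 [[-186.7, -95.8, 39.6], [-24.4, -22.1, 46.9], [10.9, 19.4, 500.8]]
top red 26 [[-38.1, 133.4, 26.8], [-18.4, 137.1, 32.1], [41.2, 139.7, 35.6]]
top wall x -30 [-74.6 -64. ] model inner -61.8
top wall x -10 [-71.1 -60.1] model inner -57.5
top wall x 10 [-67.7 -55.4] model inner -53.3
top wall x 30 [-64.3 -48.9] model inner -49.0
top dock y [ 23.4 133.2]
scene orange 75 [[-178.1, -69.5, 80.9], [-166.9, -45.0, 99.0], [-48.1, 38.8, 180.4]]
scene blue 1067 [[-189.0, -57.7, 19.9], [-164.9, 0.7, 335.1], [7.8, 26.7, 487.0]]
scene red 13 [[-39.4, 137.1, 27.3], [-3.4, 139.3, 30.9], [29.2, 143.9, 34.0]]
scene red 17 [[-41.1, 132.9, 25.6], [-0.6, 137.5, 31.7], [28.8, 140.6, 34.8]]
scene wall x -30 [-68.2 -55.8] model inner -61.8
scene wall x -10 [-68.7 -56.6] model inner -57.5
scene wall x 10 [-62.2 -50.9] model inner -53.3
scene wall x 30 [-60.8 -44.9] model inner -49.0
scene dock y [ 22.4 126.1]
```

Emit:
apply_moves(plan=[[[0,0,0],[-0.002,-0.0015,0.03],0],[[0,0,0],[-0.002,-0.0015,0.05],0],[[0,0,0],[-0.002,-0.0015,0.06],0],[[0,0,0],[-0.002,-0.0015,0.065],0],[[0,0,0],[-0.002,-0.0015,0.065],0],[[0,0,0],[0.01,-0.0015,0.065],0],[[0,0,0],[0.02,-0.0015,0.065],0],[[0,0,0],[0.025,-0.0015,0.065],0],[[0,0,0],[0.03,-0.0015,0.065],0],[[0,0,0],[0.03,-0.0015,0.065],0],[[0,0,0],[0.03,-0.0015,0.065],0]])

```text
t: 36.15
tcp_pos: [0.4725, -0.022, 0.0243]
tcp_rot: [0.996, -0.093, 0.001, 0.0]
ft_force: [-1.6, -3.9, -2.9]
finger_gap: 0.0256
grasp_force: 40.0
```

Run:
```python
from fit import *
st(); s=readout.observe();print(s['ft_torque'])
```

```text
frame xy mm -123.4 -52.7 z 0.0243 F frame -0.8499491662341304 -4.147433063791291 -2.9447470365331703 yaw-F 0.373 t 36.15
[-0.60385619  0.42387352 -0.3800605 ]
```

Emit:
apply_moves(plan=[[[0,0,0],[0,0.002,0],0],[[0,0,0],[0,0.002,0],0],[[0,0,0],[0.005,0.002,0],0],[[0,0,0],[0.009,0.002,0],0],[[0,0,0],[0.013,0.002,0],0],[[0,0,0],[0.016,0.002,0],0],[[0,0,0],[0.016,0.002,0],0]])

```text
t: 36.73
tcp_pos: [0.4844, -0.0269, 0.0238]
tcp_rot: [0.996, -0.094, -0.003, -0.0]
ft_force: [-8.1, -9.3, 1.5]
finger_gap: 0.0258
grasp_force: 40.4
```

Run:
```python
from fit import *
st(); s=readout.observe();print(s['ft_torque'])
```

```text
frame xy mm -110.8 -55.4 z 0.0238 F frame -6.239177482227273 -10.603132770280402 1.4950785609281307 yaw-F 0.375 t 36.7333
[-1.53019713  1.19446249 -0.95302831]
```

The nose is now lightly touching the box in the mouth of the gap. I set the wedge down on the tongue, release it, and will push it by the tail so that it can settle.

Emit:
apply_moves(plan=[[[0,0,0],[-0.002,0.0015,0],0],[[0,0,0],[-0.002,0.0015,0.001],0],[[0,0,0],[-0.002,0.0015,0.002],0],[[0,0,0],[-0.002,0.0015,0.003],0],[[0,0,0],[-0.002,0.0015,0.003],0],[[0,0,0],[-0.002,0.0015,0.003],0.4],[[0,0,0],[-0.002,0.0015,0.003],0.4],[[0,0,0],[-0.002,0.0015,0.003],0.4],[[0,0,0],[-0.002,0.0015,0.003],0.5],[[0,0,0],[-0.002,0.0015,-0.02],0.5],[[0,0,0],[-0.002,0.0015,-0.05],0.5],[[0,0,0],[-0.04,0.0015,-0.06],0.3],[[0,0,0],[-0.06,0.0015,-0.06],0],[[0,0,0],[-0.06,0.0015,-0.06],0],[[0,0,0],[-0.06,0.0015,-0.06],0],[[0,0,0],[-0.06,0.0015,-0.06],0],[[0,0,0],[-0.06,0.0015,-0.06],0]], force=10)

```text
t: 38.15
tcp_pos: [0.4298, -0.0174, 0.084]
tcp_rot: [0.996, -0.093, 0.001, 0.0]
ft_force: [-0.9, -0.6, 0.9]
finger_gap: 0.0115
grasp_force: 0.0
```

```bash
cat >> fit.py <<'E'
def wedgepose(X0=-110,Y0=-54):
    for n in('top','scene'):
        im,d=shot(n); W=cloud(n,d); hsv=cv2.cvtColor(im,cv2.COLOR_RGB2HSV)
        m=(cv2.inRange(hsv,(5,110,60),(20,255,255))>0); W=W.copy(); W[~m]=np.nan
        c,q=np.cos(F[2]),np.sin(F[2]); e=W[...,:2]-F[:2]; Q=np.stack([e@[c,q],e@[-q,c],W[...,2]],-1)*1000
        k=(abs(Q[...,0]+60)<110)&(abs(Q[...,1]+50)<45)&(Q[...,2]>25)&(Q[...,2]<45); P=Q[k][:,:2]
        if len(P)>10: print(n,len(P),'x',np.percentile(P[:,0],[1,99]).round(1),'y',np.percentile(P[:,1],[2,98]).round(1),cv2.minAreaRect(P.astype(np.float32)))
E
python3 - <<'E'
from fit import *
st(); wedgepose(); row('top'); row('scene')
E
```

```text
frame xy mm -166.2 -56.1 z 0.084 F frame -0.7477519293954917 -0.7053857110908648 0.8926115436031311 yaw-F 0.372 t 38.15
top 204 x [-114.2   -3.6] y [-67.3 -43.9] ((-58.210445404052734, -54.40034866333008), (114.71560668945312, 25.55620765686035), 3.0742688179016113)
scene 221 x [-132.    -5.3] y [-66.5 -37.8] ((-69.7078857421875, -52.282676696777344), (130.75843811035156, 31.145620346069336), 0.09620796889066696)
top orange 203 [[-113.6, -67.4, 23.0], [-68.1, -54.2, 37.3], [-4.5, -44.0, 42.5]]
top blue 303 [[-180.9, -96.2, 40.9], [2.9, -20.0, 46.6], [33.0, 16.7, 455.7]]
top red 29 [[-37.7, 134.0, 28.1], [-17.2, 137.4, 30.9], [40.0, 140.9, 35.6]]
top red 8 [[-7.5, 47.3, 26.0], [9.0, 139.2, 32.3], [161.6, 141.7, 73.6]]
top wall x -30 [-75.6 -64.1] model inner -61.8
top wall x -10 [-71.  -57.8] model inner -57.5
top wall x 10 [-67.7 -55.3] model inner -53.3
top wall x 30 [-63.2 -48.8] model inner -49.0
top dock y [ 22.4 141.1]
scene orange 312 [[-132.5, -66.2, 9.7], [-77.6, -45.1, 32.7], [-8.3, -36.3, 40.4]]
scene blue 716 [[-189.4, -40.4, 19.0], [-163.6, -0.4, 317.2], [26.3, 25.0, 478.1]]
scene red 12 [[-37.8, -8.2, 24.7], [-19.4, 139.2, 31.5], [31.9, 144.0, 34.2]]
scene red 12 [[-26.9, 133.6, 25.7], [3.0, 138.2, 31.7], [26.4, 143.6, 35.5]]
scene wall x -30 [-71.2 -57.5] model inner -61.8
scene wall x -10 [-70.1 -51.2] model inner -57.5
scene wall x 10 [-63.  -48.2] model inner -53.3
scene wall x 30 [-59.8 -45.7] model inner -49.0
scene dock y [ 16.3 132.2]
```

```bash
cat >> fit.py <<'E'
def boxpose():
    for n in('top','scene'):
        im,d=shot(n); W=cloud(n,d); hsv=cv2.cvtColor(im,cv2.COLOR_RGB2HSV)
        c,q=np.cos(F[2]),np.sin(F[2]); e=W[...,:2]-F[:2]; Q=np.stack([e@[c,q],e@[-q,c],W[...,2]],-1)*1000
        k=(cv2.inRange(hsv,(98,50,50),(122,255,255))>0)&(abs(Q[...,0])<70)&(abs(Q[...,1]+8)<55)&(abs(Q[...,2]-45)<6); P=Q[k]
        print(n,len(P),'z',np.median(P[:,2]).round(1),np.percentile(P[:,:2],[2,98],axis=0).round(1).tolist(),cv2.minAreaRect(P[:,:2].astype(np.float32)))
E
python3 -c "
from fit import *
boxpose()"
```

```text
top 222 z 45.3 [[-12.3, -39.2], [33.2, 17.4]] ((10.835014343261719, -10.576700210571289), (45.47550964355469, 58.27283477783203), 7.386475563049316)
scene 149 z 44.3 [[-15.2, -35.7], [31.2, 22.8]] ((4.615041732788086, -7.059173583984375), (51.24103927612305, 67.72959899902344), 12.583088874816895)
```

The nose caught the box's corner and pushed it back, so it is now near x = +11 mm and slightly turned. The wedge nose is already in the gap beside it, so driving the wedge will square the box against the dock. I push on the tail.

Emit:
apply_moves(plan=[[[0,0,0],[0,-0.001,0.03],0],[[0,0,0],[0,-0.001,0.05],0],[[0,0,0],[0,-0.001,0.062],0],[[0,0,0],[0,-0.001,0.062],0],[[0,0,0],[0.01,-0.001,0.062],0],[[0,0,0],[0.018,-0.001,0.062],0],[[0,0,0],[0.022,-0.001,0.062],0],[[0,0,0],[0.025,-0.001,0.062],0],[[0,0,0],[0.028,-0.001,0.062],0],[[0,0,0],[0.03,-0.001,0.062],0],[[0,0,0],[0.03,-0.001,0.062],0]])

```text
t: 39.37
tcp_pos: [0.4538, -0.0204, 0.0224]
tcp_rot: [0.996, -0.093, -0.004, -0.001]
ft_force: [-5.7, -0.8, 4.7]
finger_gap: 0.0008
grasp_force: 3.1
```

```bash
python3 -c "
from fit import *
st();wedgepose();boxpose()"
```

```text
frame xy mm -142.1 -54.6 z 0.0224 F frame -5.475976377462795 -1.796880864002793 4.741353588236347 yaw-F 0.372 t 39.3667
top 136 x [-82.9  -2.4] y [-66.2 -43.3] ((-43.3302116394043, -50.30967330932617), (83.20187377929688, 24.419546127319336), 7.8480119705200195)
scene 45 x [-132.    -6.4] y [-55.8 -38.2] ((-69.24378967285156, -48.840999603271484), (126.37767791748047, 21.419620513916016), 3.031893014907837)
top 222 z 45.5 [[-11.9, -38.8], [33.9, 16.9]] ((10.672625541687012, -10.785562515258789), (45.71692657470703, 58.07343292236328), 7.047321319580078)
scene 150 z 43.8 [[-16.0, -36.0], [30.8, 23.1]] ((7.760798454284668, -7.201995849609375), (45.372562408447266, 62.96665573120117), 8.195853233337402)
```

Emit:
apply_moves(plan=[[[0,0,0],[0.002,0,0],0],[[0,0,0],[0.004,0,0],0],[[0,0,0],[0.006,0,0],0],[[0,0,0],[0.008,0,0],0],[[0,0,0],[0.008,0,0],0],[[0,0,0],[0.008,0,0],0]])

```text
t: 40.07
tcp_pos: [0.4542, -0.0199, 0.0221]
tcp_rot: [0.996, -0.093, -0.012, -0.002]
ft_force: [-16.1, -0.2, 10.5]
finger_gap: 0.0006
grasp_force: 7.4
```

```bash
python3 -c "
from fit import *
st();wedgepose();boxpose()"
```

```text
frame xy mm -141.8 -54.0 z 0.0221 F frame -15.761263395321965 -3.2083235769796086 10.536201897479536 yaw-F 0.371 t 40.0667
top 119 x [-76.8  -2.3] y [-64.5 -44. ] ((-40.02556610107422, -51.062889099121094), (76.23099517822266, 21.43941879272461), 7.649448871612549)
scene 44 x [-133.6    1.1] y [-57.8 -37.8] ((-65.83628845214844, -48.381813049316406), (138.03709411621094, 21.52138328552246), 0.26590651273727417)
top 225 z 45.1 [[-12.9, -39.1], [33.5, 17.0]] ((10.13233757019043, -10.815902709960938), (47.19510269165039, 58.34705352783203), 6.6163330078125)
scene 150 z 43.8 [[-16.0, -36.1], [29.8, 23.1]] ((7.120852470397949, -7.634773254394531), (46.253475189208984, 67.24488067626953), 7.429974555969238)
```

The turned box jams the wedge early at 16 N. I take the wedge back out onto the free desk, square the box with the gripper, and try again.

Emit:
apply_moves(plan=[[[0,0,0],[-0.02,0,0],0],[[0,0,0],[-0.03,0,-0.02],0],[[0,0,0],[-0.03,0,-0.05],0.5],[[0,0,0],[-0.01,0,-0.06],0.5],[[0,0,0],[0.018,0,-0.06],0.5],[[0,0,0],[0.018,0,-0.06],0.5],[[0,0,0],[0.018,0,-0.06],0.5],[[0,0,0],[0.018,0,-0.06],0.5]])

```text
t: 40.93
tcp_pos: [0.4826, -0.026, 0.0822]
tcp_rot: [0.996, -0.093, -0.0, -0.0]
ft_force: [-1.0, 0.4, -0.0]
finger_gap: 0.0327
grasp_force: 0.0
```

```bash
python3 -c "
from fit import *
st();wedgepose();print(readout.observe()['finger_gap'])"
```

```text
frame xy mm -112.7 -54.8 z 0.0822 F frame -1.0240318827396058 0.2528204029508146 -0.01030486945121395 yaw-F 0.372 t 40.9333
top 54 x [-40.1  -1.8] y [-58.9 -44.1] ((-21.086828231811523, -50.78502655029297), (38.86112594604492, 16.3555908203125), 1.6641807556152344)
scene 211 x [-131.6   -8.1] y [-65.9 -36.9] ((-68.30169677734375, -53.54082489013672), (34.39794158935547, 131.13999938964844), 89.35086822509766)
0.03955575585614788
```

Emit:
apply_moves(plan=[[[0,0,0],[0.002,-0.001,0],0.6],[[0,0,0],[0.002,-0.001,0],0.6],[[0,0,0],[0.002,-0.001,0.03],0.6],[[0,0,0],[0.002,-0.001,0.05],0.6],[[0,0,0],[0.002,-0.001,0.06],0.6],[[0,0,0],[0.002,-0.001,0.06],0.6],[[0,0,0],[0.002,-0.001,0.06],0],[[0,0,0],[0.002,-0.001,0.06],0],[[0,0,0],[0.002,-0.001,0.06],0],[[0,0,0],[0.002,-0.001,0.06],0],[[0,0,0],[0.002,-0.001,0.06],0],[[0,0,0],[0.002,-0.001,0.06],0],[[0,0,0],[-0.01,-0.001,0.06],0],[[0,0,0],[-0.03,-0.001,0.055],0],[[0,0,0],[-0.045,-0.001,0.03],0],[[0,0,0],[-0.045,-0.001,0],0],[[0,0,0],[-0.03,0.04,0],0],[[0,0,0],[-0.02,0.085,0],0],[[0,0,0],[-0.02,0.085,0],0]], force=35)

```text
t: 42.62
tcp_pos: [0.4516, -0.1121, 0.0833]
tcp_rot: [0.996, -0.094, 0.004, 0.002]
ft_force: [0.4, -0.9, -1.3]
finger_gap: 0.026
grasp_force: 34.6
```

```bash
python3 -c "
from fit import *
st();print(readout.observe()['finger_gap']);boxpose()"
```

```text
frame xy mm -127.2 -145.1 z 0.0833 F frame 0.5554852843690237 -0.813151599515635 -1.3064006922952083 yaw-F 0.375 t 42.6167
0.025963475213138645
top 222 z 45.4 [[-12.8, -38.5], [32.3, 17.5]] ((9.800077438354492, -10.363237380981445), (46.29695129394531, 58.439510345458984), 5.697659492492676)
scene 153 z 44.5 [[-17.0, -35.6], [30.0, 22.5]] ((7.158411026000977, -8.275020599365234), (47.43226623535156, 65.88860321044922), 7.287381172180176)
```

Emit:
apply_moves(plan=[[[0,0,0],[0,0,0.04],0],[[0,0,0],[0,0,0.06],0],[[0,0,0],[0,0,0.066],0],[[0,0,0],[0,0,0.067],0],[[0,0,0],[0,0,0.067],0],[[0,0,0],[0,0,0.067],0.5],[[0,0,0],[0,0,0.067],0.5],[[0,0,0],[0,0,0.067],0.5],[[0,0,0],[0,0,0.067],0.5],[[0,0,0],[0,0,0.03],0.7],[[0,0,0],[0,0,-0.01],1],[[0,0,0],[0,0,-0.05],1],[[0,0,0],[0,0,-0.08],1]])

```text
t: 43.8
tcp_pos: [0.4481, -0.106, 0.1643]
tcp_rot: [0.996, -0.093, 0.001, 0.0]
ft_force: [0.5, -0.8, 0.4]
finger_gap: 0.0624
grasp_force: 0.0
```

```bash
python3 -c "
from fit import *
tool(fw(8,-9),np.pi/2+F[2],.16)"
```

```text
turn [ 1.000e-03 -1.000e-03 -1.571e+00] shift [ 0.1398 -0.1308  0.0044] t 43.8
```

Emit:
apply_moves(plan=[[[0,0,-1.571],[0.14,-0.131,0],1],[[0,0,-1.571],[0.14,-0.131,0],1],[[0,0,-1.571],[0.14,-0.131,0],1],[[0,0,-1.571],[0.14,-0.131,0],1],[[0,0,-1.571],[0.14,-0.131,0],1],[[0,0,-1.571],[0.14,-0.131,0],1],[[0,0,-1.571],[0.14,-0.131,0],1],[[0,0,-1.571],[0.14,-0.131,0],1],[[0,0,-1.571],[0.14,-0.131,0],1],[[0,0,-1.571],[0.14,-0.131,0],1],[[0,0,-1.571],[0.14,-0.131,0],1],[[0,0,-1.571],[0.14,-0.131,0],1],[[0,0,-1.571],[0.14,-0.131,0],1],[[0,0,-1.571],[0.14,-0.131,0],1],[[0,0,-1.571],[0.14,-0.131,0],1]])

```text
t: 45.05
tcp_pos: [0.6093, -0.0031, 0.1618]
tcp_rot: [0.77, 0.638, -0.0, -0.0]
ft_force: [0.5, 0.2, -0.7]
finger_gap: 0.087
grasp_force: 0.0
```

```bash
python3 -c "
from fit import *
st();tool(fw(8,-9),np.pi/2+F[2],.034)
s=Ro.from_quat(readout.observe()['tcp_rot']).as_rotvec();print(s)
for n in('top0','scene0'):
    W=np.load(n+'.npy'); c,q=np.cos(F[2]),np.sin(F[2]); e=W[...,:2]-F[:2]; Q=np.stack([e@[c,q],e@[-q,c],W[...,2]],-1)*1000
    k=(Q[...,0]>55)&(Q[...,0]<125)&(Q[...,1]>-60)&(Q[...,1]<45); print(n,k.sum(),np.percentile(Q[k][:,2],[90,99]), (Q[k][:,2]>70).sum())
"
```

```text
frame xy mm 7.6 -8.8 z 0.1618 F frame 0.4701720894047045 0.3390424663158394 -0.7031008822561712 yaw-F -1.197 t 45.05
turn [-0.001 -0.    -0.002] shift [-0.0002  0.0005  0.1278] t 45.0
[-2.41952895e+00 -2.00272892e+00  7.04240007e-04]
top0 578 [ 4.84815629 36.3797724 ] 0
scene0 248 [18.59875988 34.55461171] 0
```

Emit:
apply_moves(plan=[[[0,0,0],[0,0,0.04],1],[[0,0,0],[0,0,0.08],1],[[0,0,0],[0,0,0.11],1],[[0,0,0],[0,0,0.122],1],[[0,0,0],[0,0,0.128],1],[[0,0,0],[0,0,0.128],1],[[0,0,0],[0,0,0.128],0.4],[[0,0,0],[0,0,0.128],0.4],[[0,0,0],[0,0,0.128],0.4],[[0,0,0],[0,0,0.128],0.4],[[0,0,0],[0,0,0.128],0.4],[[0,0,0],[0,0,0.128],0.4],[[0,0,0],[0,0,0.128],0.4]], force=20)

```text
t: 46.13
tcp_pos: [0.6102, -0.0035, 0.0345]
tcp_rot: [0.77, 0.638, 0.0, 0.001]
ft_force: [0.6, -1.1, 0.1]
finger_gap: 0.0479
grasp_force: 2.0
```

```bash
python3 -c "
from fit import *
st()"
```

```text
frame xy mm 8.5 -9.0 z 0.0345 F frame 0.7534354148179705 -0.9574402353845007 0.07304494077363152 yaw-F -1.199 t 46.1333
```

Emit:
apply_moves(plan=[[[0,0,0],[0,0,0],0],[[0,0,0],[0,0,0],0],[[0,0,0],[0,0,0],0],[[0,0,0],[-0.002,-0.003,0],0],[[0,0,0],[-0.002,-0.006,0],0],[[0,0,0],[-0.002,-0.009,0],0],[[0,0,0],[0,-0.009,0],0],[[0,0,0],[0.002,-0.009,0],0],[[0,0,0],[0.004,-0.009,0],0],[[0,0,0],[0.006,-0.009,0],0],[[0,0,0],[0.006,-0.009,0],0]])

```text
t: 47.05
tcp_pos: [0.6006, 0.0019, 0.0344]
tcp_rot: [0.769, 0.639, -0.002, 0.0]
ft_force: [-2.3, -9.6, 7.4]
finger_gap: 0.0474
grasp_force: 19.6
```

```bash
python3 -c "
from fit import *
st();print(readout.observe()['finger_gap'],readout.observe()['ft_torque'])"
```

```text
frame xy mm -1.9 -5.6 z 0.0344 F frame -0.48999109664070634 -9.852275160808246 7.372865596856964 yaw-F -1.201 t 47.05
0.04736178794021777 [-1.59135003  0.26160624 -0.01144011]
```

Emit:
apply_moves(plan=[[[0,0,0],[0,0,0],0.7],[[0,0,0],[0,0,0],0.7],[[0,0,0],[0,0,0],0.7],[[0,0,0],[0,0,0],0.7],[[0,0,0],[0,0,-0.02],0.7],[[0,0,0],[0,0,-0.06],1],[[0,0,0],[0,0,-0.1],1],[[0,0,0],[-0.03,-0.04,-0.12],1],[[0,0,1.571],[-0.125,-0.13,-0.12],1],[[0,0,1.571],[-0.125,-0.13,-0.12],1],[[0,0,1.571],[-0.125,-0.13,-0.12],1],[[0,0,1.571],[-0.125,-0.13,-0.12],1],[[0,0,1.571],[-0.125,-0.13,-0.12],1],[[0,0,1.571],[-0.125,-0.13,-0.12],1],[[0,0,1.571],[-0.125,-0.13,-0.12],1],[[0,0,1.571],[-0.125,-0.13,-0.12],1],[[0,0,1.571],[-0.125,-0.13,-0.12],1],[[0,0,1.571],[-0.125,-0.13,-0.12],1],[[0,0,1.571],[-0.125,-0.13,-0.12],1],[[0,0,1.571],[-0.125,-0.13,-0.12],1]])

```text
t: 48.72
tcp_pos: [0.4507, -0.0939, 0.1538]
tcp_rot: [0.998, -0.06, -0.001, -0.0]
ft_force: [0.2, 0.2, 0.6]
finger_gap: 0.0872
grasp_force: 0.0
```

```bash
cat >> fit.py <<'E'
def edges(n='top'):
    """slopes of box and dock edges in frame axes + plate"""
    im,d=shot(n); W=cloud(n,d); hsv=cv2.cvtColor(im,cv2.COLOR_RGB2HSV)
    c,q=np.cos(F[2]),np.sin(F[2]); e=W[...,:2]-F[:2]; Q=np.stack([e@[c,q],e@[-q,c],W[...,2]],-1)*1000
    B=(cv2.inRange(hsv,(98,50,50),(122,255,255))>0)&(abs(Q[...,0])<60)&(abs(Q[...,1]+8)<55)&(abs(Q[...,2]-45)<6)
    D=(abs(Q[...,2]-33)<6)&(im.max(-1)<150)&(hsv[...,1]<60)&(abs(Q[...,0])<45)&(Q[...,1]>10)&(Q[...,1]<135)
    for nm,m in(('box',B),('dock',D)):
        P=Q[m]; o=[]
        for x0 in range(-40,41,8):
            k=P[abs(P[:,0]-x0)<4]
            if len(k)>5: o.append((x0,k[:,1].min().round(1),k[:,1].max().round(1)))
        print(n,nm,o)
E
python3 -c "
from fit import *
st();boxpose();edges();edges('scene');tool(fw(-127,-145),F[2],.1)"
```

```text
frame xy mm -131.5 -127.5 z 0.1538 F frame 0.11593686011992325 0.2271755145787311 0.5531122570394335 yaw-F 0.307 t 48.7167
top 231 z 45.4 [[-25.6, -37.7], [19.3, 18.9]] ((-3.3005619049072266, -8.983373641967773), (48.40003204345703, 59.442955017089844), 1.7284382581710815)
scene 158 z 44.0 [[-28.0, -34.8], [17.7, 23.4]] ((-5.413198471069336, -6.313966751098633), (51.17667007446289, 61.65656280517578), 2.121983051300049)
top box [(-24, np.float64(-38.8), np.float64(20.2)), (-16, np.float64(-38.1), np.float64(18.9)), (-8, np.float64(-38.7), np.float64(19.6)), (0, np.float64(-38.1), np.float64(18.4)), (8, np.float64(-36.7), np.float64(20.4)), (16, np.float64(-38.1), np.float64(18.5))]
top dock [(-40, np.float64(21.8), np.float64(126.8)), (-32, np.float64(22.3), np.float64(128.7)), (-24, np.float64(20.5), np.float64(130.3)), (-16, np.float64(21.6), np.float64(124.3)), (-8, np.float64(23.1), np.float64(130.9)), (0, np.float64(21.7), np.float64(64.5)), (8, np.float64(23.1), np.float64(63.0)), (16, np.float64(24.4), np.float64(64.6)), (24, np.float64(22.5), np.float64(66.2)), (32, np.float6
[... 190 characters left out ...]
5), np.float64(27.9)), (-8, np.float64(-35.6), np.float64(21.7)), (0, np.float64(-34.8), np.float64(25.1)), (8, np.float64(-34.4), np.float64(24.8)), (16, np.float64(-30.9), np.float64(22.1))]
scene dock [(-40, np.float64(27.1), np.float64(130.4)), (-32, np.float64(26.7), np.float64(131.4)), (-24, np.float64(24.3), np.float64(132.9)), (-16, np.float64(23.8), np.float64(132.6)), (-8, np.float64(26.0), np.float64(132.4)), (0, np.float64(27.0), np.float64(131.6)), (8, np.float64(26.3), np.float64(130.2)), (16, np.float64(23.5), np.float64(131.9)), (24, np.float64(25.0), np.float64(133.3)), (32, np.float64(98.0), np.float64(121.5))]
turn [-0.     0.001  0.074] shift [0.0031 0.0176 0.0539] t 48.9
```

The box is square against the dock at x ≈ −3 mm. I fetch the wedge again and aim for mid-gap this time.

Run:
```python
from fit import *
x,y=fw(-127,-145)
for n in('top','scene'):
    im,d=shot(n); W=cloud(n,d); hsv=cv2.cvtColor(im,cv2.COLOR_RGB2HSV); m=cv2.inRange(hsv,(5,110,60),(20,255,255))>0
    print(n,fit(W,wedgesdf,(x,y,F[2]),.15,z=(-.003,.04)))
    c,q=np.cos(F[2]),np.sin(F[2]); e=W[...,:2]-F[:2]; Q=np.stack([e@[c,q],e@[-q,c],W[...,2]],-1)*1000
    k=m&(abs(Q[...,0]+80)<110)&(abs(Q[...,1]+145)<60)&(Q[...,2]>20)&(Q[...,2]<40); P=Q[k]; print(len(P),np.percentile(P,[1,99],axis=0).round(1).tolist())
print(x,y)
```

```text
top (array([ 4.44841e+02, -9.53030e+01, -3.05000e-01,  3.33000e+00]), np.float64(2.38), 2049)
32 [[-47.3, -141.6, 26.2], [-26.8, -124.6, 35.1]]
scene (array([ 4.47221e+02, -1.03207e+02, -2.10000e-01,  1.85900e+00]), np.float64(2.29), 2534)
211 [[-155.9, -149.3, 20.5], [-34.0, -118.3, 36.2]]
0.4518757600342414 -0.11201298187511323
```

```bash
python3 -c "
from fit import *
tool(fw(-131.5,-139),F[2],.0165)"
```

```text
turn [-0.     0.     0.073] shift [-0.0011  0.0112  0.1375] t 49.0
```

Emit:
apply_moves(plan=[[[0,0,0.073],[-0.001,0.0112,0.03],0.7],[[0,0,0.073],[-0.001,0.0112,0.07],0.7],[[0,0,0.073],[-0.001,0.0112,0.1],0.6],[[0,0,0.073],[-0.001,0.0112,0.125],0.6],[[0,0,0.073],[-0.001,0.0112,0.137],0.6],[[0,0,0.073],[-0.001,0.0112,0.137],0.6],[[0,0,0.073],[-0.001,0.0112,0.137],0],[[0,0,0.073],[-0.001,0.0112,0.137],0],[[0,0,0.073],[-0.001,0.0112,0.137],0],[[0,0,0.073],[-0.001,0.0112,0.137],0],[[0,0,0.073],[-0.001,0.0112,0.137],0],[[0,0,0.073],[-0.001,0.0112,0.137],0],[[0,0,0.073],[-0.001,0.0112,0.137],0],[[0,0,0.073],[-0.001,0.0112,0.137],0],[[0,0,0.073],[-0.001,0.0112,0.12],0],[[0,0,0.073],[-0.001,0.0112,0.09],0],[[0,0,0.073],[-0.001,0.0112,0.07],0],[[0,0,0.073],[-0.001,0.0112,0.07],0],[[0,0,0.073],[-0.001,0.0112,0.07],0]], force=35)

```text
t: 50.6
tcp_pos: [0.4493, -0.1058, 0.085]
tcp_rot: [0.996, -0.094, 0.001, 0.001]
ft_force: [-0.2, 0.9, -2.0]
finger_gap: 0.0258
grasp_force: 35.0
```

Run:
```python
from fit import *
st();tool(fw(-158,-57),F[2],.085); print(readout.observe()['finger_gap'])
im,d=shot('scene'); W=cloud('scene',d); hsv=cv2.cvtColor(im,cv2.COLOR_RGB2HSV); m=cv2.inRange(hsv,(5,110,60),(20,255,255))>0
c,q=np.cos(F[2]),np.sin(F[2]); e=W[...,:2]-readout.observe()['tcp_pos'][:2]; Q=np.stack([e@[c,q],e@[-q,c],W[...,2]],-1)*1000
k=m&(abs(Q[...,0]-40)<110)&(abs(Q[...,1])<40)&(Q[...,2]<120); P=Q[k]; print(len(P),np.percentile(P,[1,99],axis=0).round(1).tolist())
```

```text
frame xy mm -130.6 -139.4 z 0.085 F frame -0.38115581757605144 0.8525657438231289 -2.0266345830700168 yaw-F 0.374 t 50.6
turn [ 0.001 -0.003 -0.002] shift [-0.0275 -0.0823 -0.0001] t 50.6
0.025847052086876987
104 [[-25.7, -11.5, 68.7], [98.6, 19.3, 104.5]]
```

Emit:
apply_moves(plan=[[[0,0,0],[-0.0275,-0.0823,0],0],[[0,0,0],[-0.0275,-0.0823,0],0],[[0,0,0],[-0.0275,-0.0823,0],0],[[0,0,0],[-0.0275,-0.0823,0],0],[[0,0,0],[-0.0275,-0.0823,0.03],0],[[0,0,0],[-0.0275,-0.0823,0.05],0],[[0,0,0],[-0.0275,-0.0823,0.06],0],[[0,0,0],[-0.0275,-0.0823,0.061],0],[[0,0,0],[-0.0275,-0.0823,0.061],0],[[0,0,0],[-0.015,-0.0823,0.061],0],[[0,0,0],[-0.005,-0.0823,0.061],0],[[0,0,0],[0.002,-0.0823,0.061],0],[[0,0,0],[0.004,-0.0823,0.061],0],[[0,0,0],[0.004,-0.0823,0.061],0],[[0,0,0],[0.004,-0.0823,0.061],0]])

```text
t: 51.9
tcp_pos: [0.4678, -0.0254, 0.0233]
tcp_rot: [0.996, -0.094, -0.0, -0.0]
ft_force: [1.1, 0.7, -1.3]
finger_gap: 0.0258
grasp_force: 35.0
```

```bash
python3 -c "
from fit import *
st();boxpose()"
```

```text
frame xy mm -127.3 -56.9 z 0.0233 F frame 0.9480260623396579 0.8592809120918008 -1.2555271075841117 yaw-F 0.374 t 51.9
top 231 z 45.2 [[-25.6, -37.7], [19.4, 18.8]] ((-3.808422088623047, -9.214460372924805), (59.1389045715332, 48.825992584228516), 89.98410034179688)
scene 158 z 43.9 [[-28.3, -35.3], [16.6, 23.7]] ((-4.162679672241211, -5.023612976074219), (50.46596908569336, 63.3229866027832), 1.0693674087524414)
```

No contact and the box is unmoved, with the nose past its front corner. I advance 14 mm more.

Emit:
apply_moves(plan=[[[0,0,0],[0.003,0,0],0],[[0,0,0],[0.006,0,0],0],[[0,0,0],[0.009,0,0],0],[[0,0,0],[0.012,0,0],0],[[0,0,0],[0.014,0,0],0],[[0,0,0],[0.014,0,0],0],[[0,0,0],[0.014,0,0],0]])

```text
t: 52.58
tcp_pos: [0.482, -0.0281, 0.023]
tcp_rot: [0.996, -0.094, -0.0, -0.0]
ft_force: [0.6, -0.2, -0.8]
finger_gap: 0.0257
grasp_force: 35.0
```

```bash
python3 -c "
from fit import *
st();boxpose();print(readout.observe()['ft_torque'])"
```

```text
frame xy mm -112.9 -57.0 z 0.023 F frame 0.605253169056557 -0.09359864761059687 -0.7823844590078881 yaw-F 0.374 t 52.5833
top 228 z 45.1 [[-25.5, -37.8], [19.2, 19.0]] ((-3.3114757537841797, -9.086160659790039), (47.93950653076172, 59.32309341430664), 1.5114225149154663)
scene 149 z 44.4 [[-28.7, -32.0], [17.2, 23.0]] ((-5.328258514404297, -5.760135650634766), (48.00469207763672, 58.93749237060547), 4.9650702476501465)
[ 0.05092328  0.11383416 -0.00122309]
```

Emit:
apply_moves(plan=[[[0,0,0],[0.002,-0.0005,0],0],[[0,0,0],[0.004,-0.001,0],0],[[0,0,0],[0.006,-0.001,0],0],[[0,0,0],[0.008,-0.001,0],0],[[0,0,0],[0.008,-0.001,0],0],[[0,0,0],[0.008,-0.001,0],0]])

```text
t: 53.18
tcp_pos: [0.4896, -0.0285, 0.0232]
tcp_rot: [0.996, -0.094, -0.0, -0.0]
ft_force: [-2.2, 0.9, 3.6]
finger_gap: 0.0256
grasp_force: 35.0
```

```bash
python3 -c "
from fit import *
st();print(readout.observe()['ft_torque'])"
```

```text
frame xy mm -105.3 -55.9 z 0.0232 F frame -2.359465100073093 0.44090557245678635 3.5969078397344383 yaw-F 0.374 t 53.1833
[0.19469331 0.43316112 0.0068149 ]
```

Emit:
apply_moves(plan=[[[0,0,0],[0,0,0.0005],0.4],[[0,0,0],[0,0,0.0005],0.5],[[0,0,0],[0,0,0.0005],0.5],[[0,0,0],[0,0,0.0005],0.5],[[0,0,0],[0,0,-0.02],0.5],[[0,0,0],[0,0,-0.05],0.5],[[0,0,0],[-0.03,0,-0.06],0],[[0,0,0],[-0.055,0,-0.06],0],[[0,0,0],[-0.055,0,-0.06],0],[[0,0,0],[-0.055,0,-0.06],0],[[0,0,0],[-0.055,0,-0.04],0],[[0,0,0],[-0.055,0,-0.01],0],[[0,0,0],[-0.055,0,0],0],[[0,0,0],[-0.05,0,0],0],[[0,0,0],[-0.045,0,0],0],[[0,0,0],[-0.04,0,0],0],[[0,0,0],[-0.036,0,0],0],[[0,0,0],[-0.033,0,0],0],[[0,0,0],[-0.033,0,0],0]], force=10)

```text
t: 54.77
tcp_pos: [0.4591, -0.0228, 0.0238]
tcp_rot: [0.996, -0.094, 0.001, 0.0]
ft_force: [-0.5, -0.2, -1.0]
finger_gap: 0.0004
grasp_force: 0.0
```

```bash
python3 -c "
from fit import *
st();wedgepose();boxpose()"
```

```text
frame xy mm -136.4 -56.0 z 0.0238 F frame -0.41585158931292254 -0.2826642427885118 -0.9793169655281406 yaw-F 0.374 t 54.7667
top 143 x [-79.3   2.1] y [-67.7 -42. ] ((-38.865577697753906, -49.17201232910156), (85.91110229492188, 27.317049026489258), 10.957782745361328)
scene 27 x [-1.263e+02  1.000e-01] y [-58.2 -34.9] ((-62.51366424560547, -41.630859375), (23.785877227783203, 128.8092803955078), 83.9489517211914)
top 229 z 45.1 [[-25.6, -37.7], [19.2, 18.6]] ((-3.7364368438720703, -9.124391555786133), (48.74076843261719, 59.261619567871094), 1.1110819578170776)
scene 154 z 44.5 [[-28.8, -34.5], [16.5, 24.6]] ((-8.178838729858398, -5.012290954589844), (64.68949890136719, 52.99156188964844), 87.71351623535156)
```

Emit:
apply_moves(plan=[[[0,0,0],[0.002,0,0],0],[[0,0,0],[0.004,0,0],0],[[0,0,0],[0.006,0,0],0],[[0,0,0],[0.008,0,0],0],[[0,0,0],[0.01,0,0],0],[[0,0,0],[0.012,0,0],0],[[0,0,0],[0.014,0,0],0],[[0,0,0],[0.014,0,0],0]])

```text
t: 55.63
tcp_pos: [0.468, -0.0241, 0.0229]
tcp_rot: [0.996, -0.094, -0.004, -0.001]
ft_force: [-6.4, 0.9, 5.0]
finger_gap: 0.0004
grasp_force: 3.0
```

```bash
python3 -c "
from fit import *
st();wedgepose();boxpose()"
```

```text
frame xy mm -127.4 -55.6 z 0.0229 F frame -6.4362189482320655 -0.24481601069824285 4.9505162084554675 yaw-F 0.374 t 55.6333
top 135 x [-64.5  11.5] y [-66.4 -41.8] ((-27.995861053466797, -48.873451232910156), (79.5306625366211, 24.17432975769043), 10.870110511779785)
top 232 z 45.6 [[-25.9, -37.7], [19.4, 18.8]] ((-3.5738143920898438, -9.027288436889648), (49.300445556640625, 59.35884475708008), 1.207193374633789)
scene 154 z 44.2 [[-28.4, -35.3], [17.1, 23.6]] ((-4.530059814453125, -6.069675445556641), (64.07830810546875, 50.504432678222656), 86.60238647460938)
```

Emit:
apply_moves(plan=[[[0,0,0],[0.002,0,0],0],[[0,0,0],[0.004,0,0],0],[[0,0,0],[0.006,0,0],0],[[0,0,0],[0.008,0,0],0],[[0,0,0],[0.01,0,0],0],[[0,0,0],[0.01,0,0],0]])

```text
t: 56.33
tcp_pos: [0.4699, -0.0234, 0.0226]
tcp_rot: [0.996, -0.093, -0.012, -0.002]
ft_force: [-15.4, 3.3, 12.8]
finger_gap: 0.0007
grasp_force: 8.0
```

```bash
python3 -c "
from fit import *
st();wedgepose();boxpose()"
```

```text
frame xy mm -125.7 -54.6 z 0.0226 F frame -15.732242068398353 0.3842337632048387 12.803693437400245 yaw-F 0.373 t 56.3333
top 119 x [-55.1  12.8] y [-64.6 -41.4] ((-21.352855682373047, -47.489688873291016), (72.08441925048828, 24.101560592651367), 10.975482940673828)
scene 15 x [-115.3    9.6] y [-59.5 -44.2] ((-53.139427185058594, -47.11597442626953), (15.41988468170166, 125.05172729492188), 83.58086395263672)
top 233 z 45.5 [[-24.6, -37.4], [20.2, 19.1]] ((-2.707714080810547, -8.535343170166016), (49.36872100830078, 59.18400573730469), 1.7537646293640137)
scene 156 z 44.2 [[-28.3, -32.3], [17.4, 23.5]] ((-3.8512096405029297, -3.8251895904541016), (62.74930953979492, 50.68262481689453), 89.14900207519531)
```

Emit:
apply_moves(plan=[[[0,0,0],[0.002,0,-0.001],0],[[0,0,0],[0.004,0,-0.001],0],[[0,0,0],[0.006,0,-0.002],0],[[0,0,0],[0.008,0,-0.002],0],[[0,0,0],[0.008,0,-0.002],0]])

```text
t: 56.95
tcp_pos: [0.4743, -0.0235, 0.023]
tcp_rot: [0.995, -0.094, -0.016, -0.003]
ft_force: [-15.8, 6.1, 3.3]
finger_gap: 0.0006
grasp_force: 9.0
```

```bash
python3 -c "
from fit import *
st();wedgepose();boxpose();edges()"
```

```text
frame xy mm -121.3 -53.8 z 0.023 F frame -16.6926249313779 3.0317662746357836 3.3137484620754583 yaw-F 0.373 t 56.95
top 113 x [-46.   18.6] y [-62.7 -40. ] ((-13.374126434326172, -52.069026947021484), (24.095531463623047, 66.00076293945312), 89.93817138671875)
scene 15 x [-112.3   11.7] y [-57.  -39.2] ((-50.08336639404297, -48.73771667480469), (14.114497184753418, 124.78070068359375), 87.49383544921875)
top 224 z 45.2 [[-20.9, -35.8], [23.5, 20.3]] ((1.712820053100586, -8.159662246704102), (46.684410095214844, 58.45200729370117), 3.3275225162506104)
scene 149 z 43.7 [[-23.2, -31.4], [22.3, 25.4]] ((-1.8547248840332031, -4.0108184814453125), (50.893310546875, 61.946983337402344), 3.4039862155914307)
top box [(-24, np.float64(-31.4), np.float64(16.9)), (-16, np.float64(-37.4), np.float64(18.6)), (-8, np.float64(-36.1), np.float64(20.5)), (0, np.float64(-37.4), np.float64(21.2)), (8, np.float64(-36.7), np.float64(20.4)), (16, np.float64(-34.8), np.float64(21.9)), (24, np.float64(-33.4), np.float64(22.4))]
top dock [(-40, np.float64(56.8), np.float64(127.1)), (-32, np.float64(22.9), np.float64(124.7)), (-24, np.float64(28.1), np.float64(123.4)), (-16, np.float64(22.1), np.float64(131.3)), (-8, np.float64(23.1), np.float64(69.1)), (0, np.float64(25.2), np.float64(64.8)), (8, np.float64(22.8), np.float64(63.1)), (16, np.float64(24.3), np.float64(64.3)), (24, np.float64(24.0), np.float64(69.6)), (32, np.float64(24.7), np.float64(70.2)), (40, np.float64(25.6), np.float64(76.5))]
```

Emit:
apply_moves(plan=[[[0,0,0],[0.002,0,0],0],[[0,0,0],[0.004,0,0],0],[[0,0,0],[0.006,0,0],0],[[0,0,0],[0.007,0,0],0],[[0,0,0],[0.007,0,0],0]])

```text
t: 57.62
tcp_pos: [0.4758, -0.0233, 0.0229]
tcp_rot: [0.995, -0.093, -0.022, -0.004]
ft_force: [-24.8, 5.7, 10.4]
finger_gap: 0.0005
grasp_force: 12.6
```

```bash
python3 -c "
from fit import *
st();wedgepose();boxpose();edges()"
```

```text
frame xy mm -119.9 -53.4 z 0.0229 F frame -25.38787490426794 1.071741141705181 10.368175925910597 yaw-F 0.373 t 57.6167
top 101 x [-41.4  18.3] y [-62.2 -40. ] ((-12.994503021240234, -45.91888427734375), (62.5434455871582, 24.06879234313965), 10.753613471984863)
scene 17 x [-111.5   11.8] y [-53.4 -35.6] ((-49.697086334228516, -45.095916748046875), (9.696768760681152, 124.113037109375), 85.5009994506836)
top 224 z 45.2 [[-19.7, -35.8], [25.5, 20.1]] ((2.546327590942383, -7.827741622924805), (47.94036102294922, 58.063880920410156), 2.9676339626312256)
scene 142 z 43.8 [[-23.2, -31.8], [23.1, 25.7]] ((-1.4658222198486328, -4.2767181396484375), (51.21566390991211, 62.995582580566406), 2.0339882373809814)
top box [(-16, np.float64(-37.4), np.float64(18.7)), (-8, np.float64(-36.1), np.float64(20.5)), (0, np.float64(-34.8), np.float64(21.7)), (8, np.float64(-36.8), np.float64(20.4)), (16, np.float64(-35.4), np.float64(21.6)), (24, np.float64(-33.4), np.float64(22.2))]
top dock [(-40, np.float64(56.9), np.float64(127.0)), (-32, np.float64(22.7), np.float64(127.5)), (-24, np.float64(23.7), np.float64(123.4)), (-16, np.float64(23.0), np.float64(132.1)), (-8, np.float64(23.5), np.float64(124.9)), (0, np.float64(25.1), np.float64(66.6)), (8, np.float64(24.0), np.float64(65.2)), (16, np.float64(24.4), np.float64(64.7)), (24, np.float64(23.9), np.float64(69.3)), (32, np.float64(24.8), np.float64(74.9)), (40, np.float64(25.9), np.float64(76.6))]
```

```bash
python3 -c "
from fit import *
tool(fw(-119,-53.5),F[2],.022)"
```

```text
turn [-0.004  0.043 -0.001] shift [0.0009 0.0001 0.0009] t 57.9
```

Emit:
apply_moves(plan=[[[0,0,0],[-0.015,0,0],0],[[0,0.06,0],[-0.035,0,-0.002],0],[[0,0.06,0],[-0.035,0,-0.002],0],[[0,0.06,0],[-0.025,0,-0.002],0],[[0,0.06,0],[-0.015,0,-0.002],0],[[0,0.06,0],[-0.01,0,-0.002],0],[[0,0.06,0],[-0.005,0,-0.002],0],[[0,0.06,0],[0,0,-0.002],0],[[0,0.06,0],[0.002,0,-0.002],0],[[0,0.06,0],[0.002,0,-0.002],0]])

```text
t: 58.7
tcp_pos: [0.4796, -0.025, 0.0256]
tcp_rot: [0.996, -0.093, 0.009, -0.001]
ft_force: [-28.9, 1.3, 20.5]
finger_gap: 0.0004
grasp_force: 14.2
```

```bash
python3 -c "
from fit import *
st();tool(fw(-119,-53.5),F[2],.022);wedgepose();boxpose();edges()"
```

```text
frame xy mm -115.8 -54.4 z 0.0256 F frame -28.615114909089847 -4.079888691751485 20.528826667376887 yaw-F 0.372 t 58.7
turn [-0.003 -0.018 -0.   ] shift [-0.0032 -0.0009  0.0035] t 58.7
top 153 x [-58.4  23. ] y [-64.8 -39.3] ((-18.36621856689453, -45.28295135498047), (86.35517120361328, 27.462318420410156), 10.788146018981934)
scene 19 x [-109.    21.6] y [-53.8 -32.9] ((-42.992027282714844, -39.99819564819336), (20.309003829956055, 131.63424682617188), 84.80746459960938)
top 227 z 45.2 [[-16.0, -35.0], [28.2, 21.1]] ((5.958892822265625, -6.82928466796875), (47.40876770019531, 58.76194381713867), 3.716510534286499)
scene 148 z 44.2 [[-19.4, -30.3], [24.6, 27.9]] ((3.4566287994384766, -1.3291015625), (48.16508865356445, 61.82415771484375), 2.897312879562378)
top box [(-16, np.float64(-33.4), np.float64(18.9)), (-8, np.float64(-36.7), np.float64(20.1)), (0, np.float64(-34.8), np.float64(20.9)), (8, np.float64(-36.1), np.float64(22.5)), (16, np.float64(-34.7), np.float64(21.6)), (24, np.float64(-33.5), np.float64(23.0)), (32, np.float64(-32.1), np.float64(6.3))]
top dock [(-40, np.float64(56.9), np.float64(126.9)), (-32, np.float64(22.4), np.float64(128.4)), (-24, np.float64(23.6), np.float64(125.5)), (-16, np.float64(24.8), np.float64(132.3)), (-8, np.float64(23.9), np.float64(126.0)), (0, np.float64(25.0), np.float64(66.9)), (8, np.float64(26.5), np.float64(62.5)), (16, np.float64(24.4), np.float64(64.5)), (24, np.float64(26.6), np.float64(69.5)), (32, np.float64(24.4), np.float64(74.6)), (40, np.float64(25.9), np.float64(80.0))]
```

Emit:
apply_moves(plan=[[[0,0,0],[-0.03,0,-0.004],0],[[0,0,0],[-0.03,0,-0.004],0],[[0,0,0],[-0.015,0,-0.005],0],[[0,0,0],[-0.008,0,-0.006],0],[[0,0,0],[-0.002,0,-0.008],0],[[0,0,0],[0.003,0,-0.01],0],[[0,0,0],[0.006,0,-0.012],0],[[0,0,0],[0.006,0,-0.012],0]])

```text
t: 59.62
tcp_pos: [0.4884, -0.0262, 0.0363]
tcp_rot: [0.996, -0.093, 0.012, -0.001]
ft_force: [-20.6, 5.5, 0.5]
finger_gap: 0.0007
grasp_force: 10.6
```

```bash
python3 -c "
from fit import *
st();tool(fw(-119,-53.5),F[2],.022);wedgepose();boxpose();edges()"
```

```text
frame xy mm -107.0 -53.9 z 0.0363 F frame -21.301622036412862 1.568370844807283 0.548808234507579 yaw-F 0.373 t 59.6167
turn [-0.004 -0.023 -0.001] shift [-0.0123 -0.0003  0.0141] t 59.6
top 142 x [-48.3  32.3] y [-62.9 -37.4] ((-9.412796020507812, -45.16446304321289), (83.93829345703125, 24.0855770111084), 10.769598960876465)
scene 24 x [-102.3   27.9] y [-50.7 -30.9] ((-36.52452087402344, -39.74909973144531), (21.013652801513672, 132.04127502441406), 87.42688751220703)
top 224 z 45.9 [[-9.1, -33.1], [37.3, 23.4]] ((13.714332580566406, -4.890525817871094), (48.570892333984375, 58.77524948120117), 1.7942509651184082)
scene 148 z 44.9 [[-11.9, -29.8], [33.6, 27.5]] ((10.369600296020508, -0.8439712524414062), (50.30733108520508, 64.16073608398438), 6.9282026290893555)
top box [(-8, np.float64(-32.1), np.float64(20.3)), (0, np.float64(-34.8), np.float64(22.3)), (8, np.float64(-33.4), np.float64(23.6)), (16, np.float64(-34.1), np.float64(24.4)), (24, np.float64(-33.4), np.float64(23.5)), (32, np.float64(-32.1), np.float64(25.0)), (40, np.float64(-26.7), np.float64(21.9))]
top dock [(-40, np.float64(56.8), np.float64(129.9)), (-32, np.float64(25.6), np.float64(128.8)), (-24, np.float64(28.3), np.float64(128.9)), (-16, np.float64(25.0), np.float64(125.0)), (-8, np.float64(27.1), np.float64(132.8)), (0, np.float64(25.8), np.float64(67.5)), (8, np.float64(26.6), np.float64(66.5)), (16, np.float64(28.4), np.float64(67.6)), (24, np.float64(26.7), np.float64(69.0)), (32, np.float64(27.9), np.float64(74.4)), (40, np.float64(26.8), np.float64(79.9))]
```

The plate now looks pressed about 4 mm. I back off and check that it holds.

Emit:
apply_moves(plan=[[[0,0,0],[-0.02,0,0],0],[[0,0,0],[-0.05,0,-0.01],0],[[0,0,0],[-0.05,0,-0.05],0],[[0,0,0],[-0.05,0.04,-0.1],0],[[0,-0.06,0],[-0.05,0.12,-0.14],0],[[0,-0.06,0],[-0.05,0.2,-0.14],0],[[0,-0.06,0],[-0.05,0.25,-0.14],0],[[0,-0.06,0],[-0.05,0.25,-0.14],0],[[0,-0.06,0],[-0.05,0.25,-0.14],0],[[0,-0.06,0],[-0.05,0.25,-0.14],0]])

```text
t: 60.7
tcp_pos: [0.4017, -0.2735, 0.1786]
tcp_rot: [0.995, -0.095, 0.004, 0.004]
ft_force: [1.3, 0.1, 0.3]
finger_gap: 0.0005
grasp_force: 0.0
```

Run:
```python
from fit import *
st();wedgepose();boxpose();edges();edges('scene')
for n in('top','scene'):
    im,d=shot(n,n+'99.png'); W=cloud(n,d)
    print(blobs(im,n,(.146,))[:3])
    hsv=cv2.cvtColor(im,cv2.COLOR_RGB2HSV); c,q=np.cos(F[2]),np.sin(F[2])
    for tag,im2,W2 in((n+' now',im,W),(n+' t0',np.load(n+'im0.npy'),np.load(n+'0.npy'))):
        h=cv2.cvtColor(im2,cv2.COLOR_RGB2HSV); m=(cv2.inRange(h,(0,110,80),(5,255,255))|cv2.inRange(h,(172,110,80),(180,255,255)))>0
        e=W2[...,:2]-F[:2]; Q=np.stack([e@[c,q],e@[-q,c],W2[...,2]],-1)*1000
        # red pixels: intersect ray with plate-top height z=30mm
        C=vision.camera_model(n); R=Ro.from_quat(C['rotation']).as_matrix()
        m&=(abs(Q[...,0])<45)&(abs(Q[...,1]-137)<15); v,u=np.nonzero(m)
        ray=np.column_stack([(u-C['cx'])/C['fx'],(v-C['cy'])/C['fy'],np.ones(len(u))])@R.T; p=C['xyz']+ray*((.030-C['xyz'][2])/ray[:,2])[:,None]
        y=((p[:,:2]-F[:2])@[-q,c])*1000; print(tag,'red plate y med',np.median(y).round(1),np.percentile(y,[10,90]).round(1),len(y))
```

```text
frame xy mm -146.4 -312.9 z 0.1786 F frame 1.2804637214437748 0.32027744319526535 0.28867350219819565 yaw-F 0.377 t 60.7
top 220 x [-94.1  31.5] y [-63.1 -37.6] ((-31.213607788085938, -49.954437255859375), (128.42396545410156, 27.957447052001953), 4.112011432647705)
scene 200 x [-98.1  20.8] y [-58.7 -31.9] ((-34.22494125366211, -48.228187561035156), (34.810462951660156, 129.41888427734375), 89.21826171875)
top 220 z 45.8 [[-8.1, -33.2], [36.4, 23.5]] ((14.424501419067383, -4.955606460571289), (46.48802185058594, 58.612327575683594), 2.0669989585876465)
scene 146 z 45.1 [[-11.9, -29.1], [34.8, 27.5]] ((10.766788482666016, -0.3588142395019531), (49.43360900878906, 59.933082580566406), 2.4560248851776123)
top box [(-8, np.float64(-32.1), np.float64(20.1)), (0, np.float64(-34.8), np.float64(22.3)), (8, np.float64(-32.7), np.float64(23.5)), (16, np.float64(-34.1), np.float64(24.1)), (24, np.float64(-33.4), np.float64(23.0)), (32, np.float64(-32.1), np.float64(25.4)), (40, np.float64(-26.7), np.float64(18.7))]
top dock [(-40, np.float64(56.5), np.float64(130.2)), (-32, np.float64(25.9), n
[... 764 characters left out ...]
), (-24, np.float64(25.9), np.float64(132.2)), (-16, np.float64(23.2), np.float64(134.8)), (-8, np.float64(31.3), np.float64(132.4)), (0, np.float64(28.6), np.float64(132.1)), (8, np.float64(32.5), np.float64(133.6)), (16, np.float64(32.1), np.float64(133.9)), (24, np.float64(112.3), np.float64(134.8)), (32, np.float64(101.5), np.float64(132.3))]
[(218.3, 179.7, 11.2, 0.146, array([0.62  , 0.0971])), (445.3, 48.2, 25.3, 0.146, array([ 1.0703, -0.6473]))]
top now red plate y med 139.9 [136.4 142.7] 32
top t0 red plate y med 133.9 [130.2 137.7] 64
[(228.2, 203.8, 17.6, 0.146, array([0.591 , 0.1464]))]
scene now red plate y med 140.6 [139.  142.8] 4
scene t0 red plate y med 136.6 [133. 140.] 48
```

```bash
python3 -c "
from h import *
print(job.finish_job())"
```

```text
the job is handed in; nothing more can be done
None
```

I handed the job in: three beakers nested upright on the dock, the box standing against the dock, and the wedge driven in and let go with the plate pressed about 4 mm by camera. On the way I took the wedge out once to re-square the box, and the box now stands about 14 mm back from centre and about 2° turned.

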